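Load, close and lock the strainer washing pot

TASK

Get the washing pot ready: take every strainer cartridge out of the compartment bin and stand it upright in the pot, then put the lid on and turn it until its key drops into the notch of the rim and it sits flush. Last, lock the lid with the hold-down plate: with the plate tilted, hook its oblong eye under the stud's wide head, then level it down so that it lies flat across the pillar's shoulder and the lid's edge, and slide it until the eye is centred on the stud, with the head overlapping both ends of the eye. Leave the dropper bottle standing close behind the pot where it is.

Things in the scene. Friction and masses are not known exactly. Their poses are not given: they have to be found in the camera images.
- pot_rim (a point): Fixed steel parts-washing pot, open at the top, standing on the station board: bore 120 mm, outside 134 mm, inner depth 78 mm, rim about 93 mm over the bench. This point is the centre of its mouth at rim height, z up.
- pot_notch (a point): The one notch in the pot's rim, about 18 mm wide and 10 mm deep, through the 7 mm wall. This point is the middle of the notch at rim height, 63.5 mm from the pot's axis (on the pot's own -x side).
- stud (a point): Fixed T-headed stud on a pillar beside the pot, 97 mm from the pot's axis. Point on its axis at the pillar's shoulder, 99 mm over the bench, level with the seated lid's top; z up, y points to the pot's axis. Shoulder 20 mm along y, 40 mm along x; a round neck, 10 mm thick, rises 14 mm; on it the head, a bar 48 mm along y, 14 mm along x, 5 mm thick (14 to 19 mm over the shoulder).
- lid_grip (a point): Loose pot lid (300 g), lying upright on the bench. Flange 134 mm across, 6 mm thick; spigot under it 114 mm across, 9 mm deep; on top a black grip bar 50 mm long (x), 14 mm wide (y), 30 mm tall. Point in the bar, 23 mm over the flange's underside, 13 mm under the bar's top; z is the lid's axis. Seated it is 23 mm over pot_rim; with the key on the rim about 6 mm higher.
- lid_key (a point): The lid's key, a dark block 12 mm wide at the flange's edge on the lid's -x side, reaching 6.5 mm below the flange; the point lies 63.5 mm from the lid's axis at the height of the flange's underside. It fits the notch with about 3 mm to each side.
- plate_eye (a point): Centre of the oblong eye (38 mm along x, 20 mm across), at half thickness, of the loose aluminium hold-down plate (150 g, 48 mm wide, 4 mm thick; a dark pad, 8 mm high, on the tongue). Starts flat on the bench, grip up (z up). It reaches 50 mm to +x (tongue), 67 mm to -x (grip end). Locked, +x points to the pot, the tongue lies on the lid's flange and this point is 2 mm over the stud's shoulder.
- plate_grip (a point): The plate's black upright grip, 10 mm thick (plate x), 40 mm wide (plate y), its top 38.5 mm over the plate's underside. This point lies in it 21 mm over the underside (19 mm over plate_eye), 62 mm from the eye's centre to -x.
- lid: The lid again; origin at the centre of the spigot's underside, 32 mm below lid_grip.
- plate: The hold-down plate again; origin 2 mm below plate_eye.
- bin: Fixed grey plastic bin 187 x 52 x 32 mm, floor 5 mm thick, four compartments in a row along its x, 45.5 mm apart, each about 41 by 42 mm inside. Origin under its centre.
- dropper: Bystander: small brown dropper bottle, 37 mm across, 117 mm tall, standing behind the pot (another like it stands at the back of the bench); origin under its centre.
- cartridge0_mid (a point): A steel strainer cartridge, 62 mm tall, may be absent: body 30 mm across and 38 mm tall, above it a stem 16 mm across and 24 mm tall. Starts standing, stem up, in a bin compartment. This point is on its axis 31 mm over its foot; z along the stem.
- cartridge1_mid (a point): A steel strainer cartridge, 62 mm tall, may be absent: body 30 mm across and 38 mm tall, above it a stem 16 mm across and 24 mm tall. Starts standing, stem up, in a bin compartment. This point is on its axis 31 mm over its foot; z along the stem.
- cartridge2_mid (a point): A steel strainer cartridge, 62 mm tall, may be absent: body 30 mm across and 38 mm tall, above it a stem 16 mm across and 24 mm tall. Starts standing, stem up, in a bin compartment. This point is on its axis 31 mm over its foot; z along the stem.
- cartridge3_mid (a point): A steel strainer cartridge, 62 mm tall, may be absent: body 30 mm across and 38 mm tall, above it a stem 16 mm across and 24 mm tall. Starts standing, stem up, in a bin compartment. This point is on its axis 31 mm over its foot; z along the stem.
Things that resemble listed ones, but are neither listed nor needed, are in the scene too. Leave any pink or red look-alike of the part that bears cartridge3_mid alone.

How it is judged:
On the way, in this order (a step that is already met when the one before it is completed fails the run):
1. every cartridge that is there stands upright in the pot (horizontal distance between each of cartridge0_mid, cartridge1_mid, cartridge2_mid, cartridge3_mid and pot_rim below 0.055 m and z of each of cartridge0_mid, cartridge1_mid, cartridge2_mid, cartridge3_mid in the frame of pot_rim below -0.035 m and angle between each of cartridge0_mid, cartridge1_mid, cartridge2_mid, cartridge3_mid's own z axis and vertical below 0.3 rad), for 0.2 s.
2. the lid is seated flush on the pot, its key in the notch (horizontal distance between lid_grip and pot_rim below 0.005 m and z of lid_grip in the frame of pot_rim below 0.0255 m and angle between lid_grip's own z axis and vertical below 0.05 rad and horizontal distance between lid_key and pot_notch below 0.007 m), for 0.2 s.
3. the plate is hooked under the stud's head, level and centred, its tongue on the lid (y of plate_eye in the frame of stud between -0.005 and 0.005 m and x of plate_eye in the frame of stud between -0.007 and 0.007 m and z of plate_eye in the frame of stud between -0.001 and 0.005 m and angle between plate_eye's own z axis and vertical below 0.07 rad and angle between the x axis of plate_eye and the y axis of stud, either way round below 0.25 rad and y of plate_grip in the frame of stud below -0.03 m), for 0.2 s.
At the end, for the whole second after the job is handed in: Cartridges stand in the pot (tilt < 0.3 rad); lid flush (2.5 mm), centred (5 mm), key within 7 mm of the notch; plate level (0.07 rad) on shoulder and lid (3 mm), under the stud head, eye centred (5 mm along, 7 mm across), in line within 0.25 rad, tongue to the pot; lid and plate at rest (all of step 1 and all of step 2 and all of step 3 and linear speed of each of lid, plate below 0.01 m/s); the robot touches nothing.
It fails at once if the dropper bottle is pushed away or knocked over (distance of dropper from where it was at the start of the episode above 0.04 m or angle between dropper's own z axis and vertical above 0.6 rad).
Of cartridge0, cartridge1, cartridge2, cartridge3 only 3 to 4 are there at a start; the rules pass over those that are not, and their reading is None.
At some moment in a run one of lid, plate may be knocked a few centimetres aside while the robot is not near it.
It also fails if it takes over 200 s, if anything falls off the work surface, if the arm or the gripper's body presses on something with over 40 N, if the wrist force passes 120 N, or if a joint passes its speed limit or range.

ROBOT

A 6-joint arm with a two-finger parallel gripper is mounted at the origin on a cart in front of the work surface, level with it; the furniture and walls round the work are solid. World frame = base frame: x ahead of the robot, y to its left, z up, the work surface at z = 0. Lengths are in m, angles in rad, forces in N, time in s.
With the tool pointing down it reaches from about 0.375 to 0.925 m from the base axis. Payload 5.7 kg.
Tool frame: the origin (TCP) lies midway between the tips of the shut fingers; the grasp point (between the pads) lies 19 mm behind it; z points along the fingers, x is the direction in which the jaws open and shut, and the axes are right-handed (so a half turn about z gives the same grasp; the last joint's range is limited). The gripper opens to 88 mm and grips with 3 to 60 N. Pads are 20 mm wide; open, the fingers measure 115 mm over their backs; the gripper's body (75 mm by 178 mm) begins 61 mm behind the grasp point.
Start: joints at [1.096, 0.359, 1.51, -0, 1.272, -0.115], TCP at [0.211, 0.562, 0.223] pointing down, gripper open.
Joint ranges: [-2.97, 2.97], [-1.01, 2.36], [0.21, 2.38], [-0.96, 4.11], [0.2, 2.71], [-2.98, 2.98]. Speed limits (rad/s): [2.39, 2.39, 3.14, 3.14, 3.14, 3.14].

INTERFACE

Orientations are given as a unit quaternion [x, y, z, w].
In Python, from bench import move_ptp, servo_line, goto_joints, move_gripper, sleep, inverse_kinematics, capture, PlanningError, close_job, spot_in, silhouettes, current_clock, current_joint_pos, current_qvel, current_joint_torque, current_position, current_orientation, current_force, current_torque, current_finger_gap gives the robot as it stands. Calls block until the motion is done:
- move_ptp(position, orientation): joint-space move of the TCP to a pose.
- servo_line(position, orientation=None, rate=0.15, contact_N=None): straight line of the TCP; orientation=None keeps the orientation; rate is the mean speed in m/s. With contact_N (N) it stops when the force on the tool has changed by that much, and returns True; else False.
- goto_joints(angles): joint-space move.
- move_gripper(opening): finger opening in m; the grip force is fixed at half the most; returns when the fingers have stopped.
- sleep(seconds).
- inverse_kinematics(position, orientation): joint angles nearest the present ones, or None.
- capture(name): name is "side" or "top"; returns a dict with "image" (400x640x3 uint8, blue, green, red), "range_z" (400x640 float32, m along the optical axis (not along the pixel's ray), 0 where there is no reading), "intrinsics" (3x3 intrinsics, pixels), "R" (3x3) and "t" (3): a world point X has camera coordinates R X + t. Camera axes: x right, y down, z forward; pixel columns grow to the right and rows downward; lengths in m; the calibration is good to about 2 mm. A picture is of the moment at which its call begins.
A pose or a line that the arm cannot do raises PlanningError and nothing moves.
- close_job(): hands the job in, once; it reports no verdict.
Trained networks look in the newest picture that a camera, given by its name, has taken for a name from the list of things; names that differ only in an ending like _2 or _b are one class to them, and where a whole thing is asked for, a point or a joint stands for the part that bears it (a point fixed in the world has none). Each returns a list of dicts, best first, with "conf" (0 to 1); they miss things now and then, are a little off and sometimes report something else, mostly with a low value. They report only what shows in the picture. A call takes as long as a camera call. They do not tell look-alikes from the thing itself.
- spot_in(camera, query): "xy" ([column, row] in pixels, amid what is visible of it).
- silhouettes(camera, query): "region" (400x640 bool, what is visible of it) and "xy" ([column, row] in pixels, amid what is visible of it).
Readings, each from a call of its own:
- current_clock(): time.
- current_joint_pos(): joint angles.
- current_qvel(): joint speeds.
- current_joint_torque(): joint torques, N m.
- current_position(): TCP position.
- current_orientation(): TCP orientation.
- current_force(): force on the tool from outside, world axes, zero at the start.
- current_torque(): the same for the moment, N m.
- current_finger_gap(): finger opening in m.
Only numpy, scipy, OpenCV 4.12 (cv2) and the standard library are available. Lean on these libraries where they do the work, as an engineer would, in place of code of your own. Each camera call takes 0.05 s, during which the arm holds its last target.

## Working session

There is one attempt and no reset: what is moved stays moved. The work goes in short steps, each a Python script; the robot and the scene stay as the last script left them, time stands still between calls to the robot, and variables do not carry over. Pictures are saved under pics/ and viewed, and the job is handed in when it is done.

```bash
ls; mkdir -p pics; python3 - <<'E'
from bench import *
import cv2, numpy as np
for n in ("side","top"):
    c=capture(n); cv2.imwrite(f"pics/{n}0.png",c["image"]); print(n,c["intrinsics"],c["R"],c["t"], -c["R"].T@c["t"])
print(current_clock(),current_finger_gap(),current_orientation())
E
```

```text
pics
side [[427.47557479   0.         320.97977153]
 [  0.         427.47557479 195.04591764]
 [  0.           0.           1.        ]] [[-0.91665143 -0.3996737  -0.00333067]
 [-0.22230652  0.51674977 -0.82677052]
 [ 0.33215955 -0.75711995 -0.56252948]] [0.50086084 0.17593486 1.21837244] [0.09353222 1.03172068 0.83249637]
top [[407.53817351   0.         325.34479911]
 [  0.         407.53817351 198.31599921]
 [  0.           0.           1.        ]] [[-0.02807412 -0.99941124 -0.01972365]
 [-0.98279873  0.03119978 -0.18202533]
 [ 0.18253354  0.01427418 -0.98309601]] [0.02437916 0.5185501  1.4498107 ] [ 0.24567573 -0.0125087   1.52017321]
0.1 0.08793640650344303 [ 8.22215901e-01  5.69175160e-01 -7.21504295e-04  3.60256833e-04]
```

View pics/top0.png

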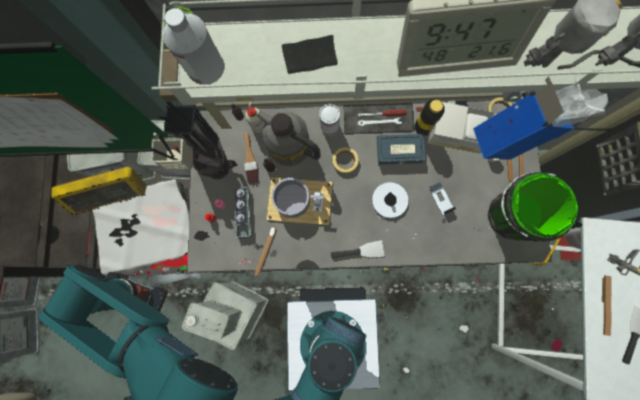

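View pics/side0.png

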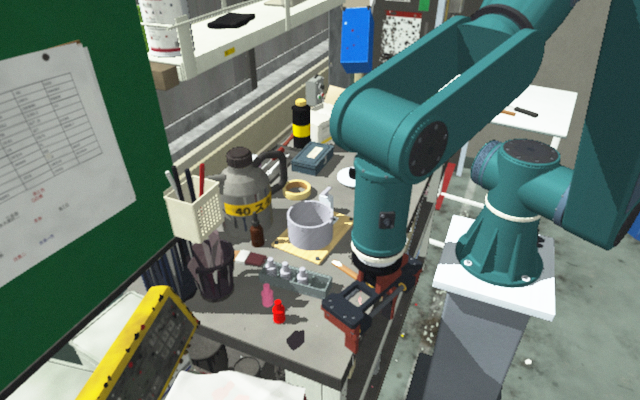

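The top view shows the bin at (243,208), pot at (290,197), stud at about (322,202), lid at (390,200) and plate at (443,198). The red and pink look-alikes are left of the bin. I'll zoom in and query the networks.

```bash
cat > h.py <<'E'
from bench import *
import cv2, numpy as np
from scipy.spatial.transform import Rotation as Rt
def ray(c,px):
    K=c["intrinsics"];d=np.array([(px[0]-K[0,2])/K[0,0],(px[1]-K[1,2])/K[1,1],1.])
    return -c["R"].T@c["t"], c["R"].T@d
def at_z(c,px,z):
    o,d=ray(c,px); return o+d*(z-o[2])/d[2]
def cloud(c):
    K=c["intrinsics"];v,u=np.mgrid[0:400,0:640];Z=c["range_z"]
    P=np.stack([(u-K[0,2])/K[0,0]*Z,(v-K[1,2])/K[1,1]*Z,Z],-1)
    W=(P-c["t"])@c["R"]; W[Z<=0]=np.nan
    return W
def proj(c,X):
    p=c["intrinsics"]@(c["R"]@np.asarray(X)+c["t"]); return p[:2]/p[2]
def crop(c,x0,y0,x1,y1,s,fn):
    im=c["image"][y0:y1,x0:x1]; cv2.imwrite(fn,cv2.resize(im,None,fx=s,fy=s,interpolation=cv2.INTER_CUBIC))
E
python3 - <<'E'
from h import *
t=capture("top"); s=capture("side")
np.savez("f0.npz",**{f"t_{k}":v for k,v in t.items()},**{f"s_{k}":v for k,v in s.items()})
crop(t,190,150,350,270,5,"pics/t1.png"); crop(t,330,150,490,270,5,"pics/t2.png"); crop(s,200,170,370,340,3.5,"pics/s1.png")
W={"top":cloud(t),"side":cloud(s)}
for cam in("top","side"):
  for q in ["pot_rim","pot_notch","stud","lid_grip","lid_key","plate_eye","plate_grip","bin","dropper","cartridge0_mid"]:
    for r in spot_in(cam,q)[:6]:
        if r["conf"]<.2: continue
        u,v=np.round(r["xy"]).astype(int); print(cam,q,round(r["conf"],2),np.round(r["xy"],1),W[cam][v,u].round(3))
E
```

```text
top pot_rim 0.67 [290.9 195.7] [0.537 0.138 0.02 ]
top pot_notch 0.95 [293.6 198.5] [0.53  0.127 0.015]
top stud 0.61 [315.  205.2] [0.495 0.047 0.051]
top lid_grip 0.86 [394.  200.9] [ 0.507 -0.247  0.016]
top lid_grip 0.73 [292.7 195. ] [0.543 0.132 0.008]
top lid_key 0.83 [388. 200.] [ 0.511 -0.224  0.019]
top plate_eye 0.89 [441.2 201.3] [ 0.505 -0.427 -0.004]
top plate_grip 0.75 [441.6 197.8] [ 0.515 -0.429  0.004]
top bin 0.87 [242.1 214.4] [0.476 0.325 0.008]
top dropper 0.49 [268.6 163. ] [0.649 0.21  0.086]
top cartridge0_mid 0.7 [291.4 199.5] [0.523 0.139 0.012]
top cartridge0_mid 0.66 [244.2 215.8] [0.466 0.313 0.027]
side pot_rim 0.71 [310.4 221.8] [0.55  0.078 0.012]
side pot_notch 0.94 [309.7 226.4] [0.541 0.098 0.013]
side stud 0.88 [326.9 246.9] [0.457 0.161 0.008]
side lid_grip 0.5 [344.  176.8] [ 0.546 -0.208  0.015]
side lid_key 0.85 [343.9 177.5] [ 0.543 -0.2    0.016]
side plate_eye 0.4 [346.7 180.4] [ 0.53  -0.195  0.014]
side bin 0.68 [298.7 281.1] [0.459 0.34  0.036]
side dropper 0.78 [253.4 234.6] [0.655 0.239 0.048]
```

View pics/t1.png

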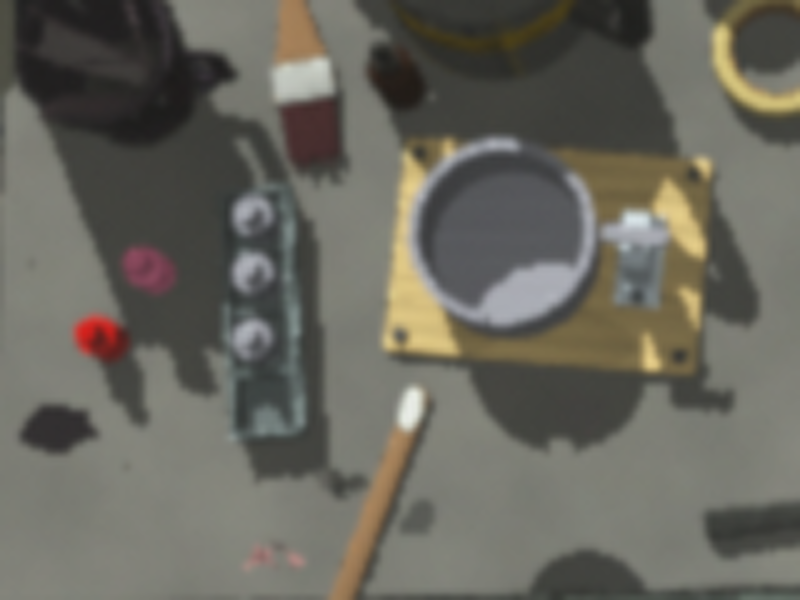

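View pics/t2.png

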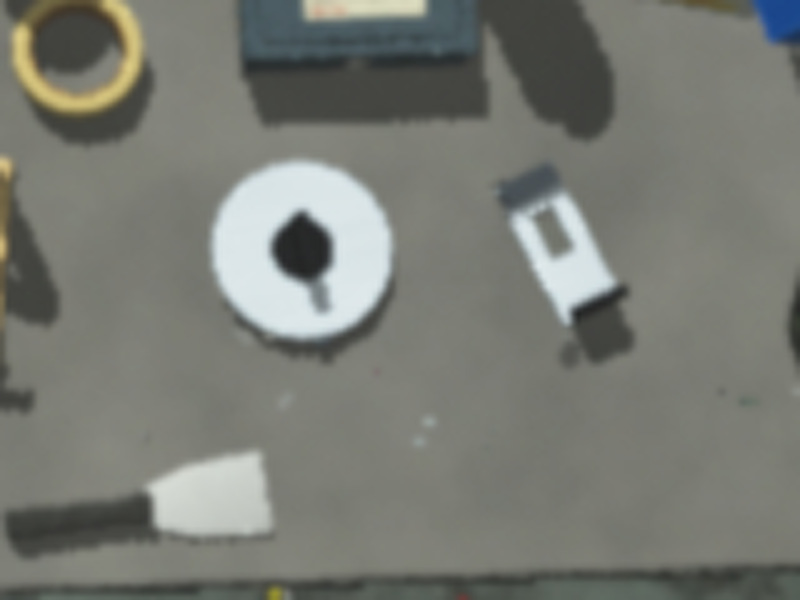

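View pics/s1.png

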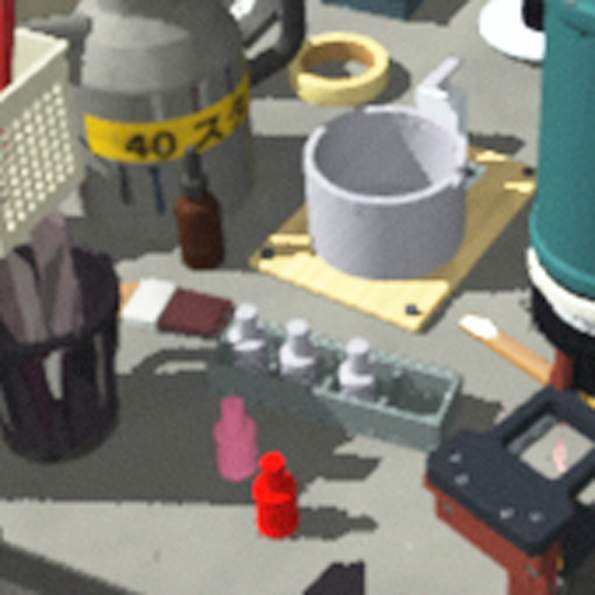

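```bash
cat > ld.py <<'E'
from h import *
f=np.load("f0.npz"); t={k[2:]:f[k] for k in f if k[0]=='t'}; s={k[2:]:f[k] for k in f if k[0]=='s'}
E
python3 - <<'E'
from ld import *
def nn(c,x0,y0,x1,y1,sc): return cv2.resize(c["image"][y0:y1,x0:x1],None,fx=sc,fy=sc,interpolation=cv2.INTER_LANCZOS4)
a=nn(t,370,180,412,222,9); b=nn(t,425,178,467,220,9)
cv2.imwrite("pics/z1.png",np.hstack([a,b]))
cv2.imwrite("pics/z2.png",np.hstack([nn(t,268,172,310,222,9),nn(t,305,180,335,230,9)]))
W=cloud(t)
np.set_printoptions(linewidth=250)
print((W[185:217,374:408,2]*1000).round(0)[::2,::2])
print((W[180:216,430:458,2]*1000).round(0)[::2,::2])
print((W[172:222,268:336,2]*1000).round(0)[::2,::3])
E
```

```text
[[-8.  1.  6.  2. 14. 15. 17. 16. 17. 17. 20. 12. 28.  1. -2.  4.  0.]
 [12. -3. 12. 16.  9. 19. 11.  8. 18. 22. 19. 19. 10. 13.  3. -3. -0.]
 [ 6. 17. 13. 14. 12. 18. 14. 18. 16. 15. 21. 17. 12. 13. 15. 13.  1.]
 [ 4. 10. 12. 14. 20. 12. 21. 14. 16. 12. 17. 15. 14. 21. 19. 16.  8.]
 [21. 15. 19. 20. 15. 15. 16. 42. 43. 18. 12. 20. 15. 19. 18. 22. 17.]
 [15. 19. 17. 18. 15. 15. 17. 29. 47. 47. 23. 22.  9. 19. 16.  8. 19.]
 [17. 13. 13. 16. 17. 23. 18. 23. 42. 41. 19. 20. 19. 15. 10. 16. 18.]
 [13. 10. 19. 18. 18. 20. 17. 18. 51. 50. 17. 17. 19. 18. 13. 24. 16.]
 [17. 14. 23. 16. 14. 19. 18. 16. 43. 48. 16. 19. 16. 16. 11. 21. 19.]
 [16. 17. 14. 23.  8. 16. 16. 18. 38. 47. 44. 16. 12. 12. 19. 16. 15.]
 [21. 18. 13. 11. 14. 15. 12. 25. 27. 45. 17. 19. 15. 12. 15. 17. 11.]
 [17. 19. 17. 16. 17. 14. 19. 22. 20. 17. 15. 17.  9. 14. 22. 15. 17.]
 [ 1. 12. 19. 18. 18. 11. 13. 19. 13. 15. 17. 22. 13. 11. 19. 20. -0.]
 [-5.  3. 11. 14. 14. 17. 15. 17. 12. 16. 15. 18. 19. 15. 21. 16. -3.]
 [ 0. -8. -1. 13. 12.  9. 21. 23. 16. 16. 14. 13. 16. 13. 20.  5.  3.]
 [ 2.  2. -1. -3. 12. 17. 15. 20. 1
[... 3350 characters left out ...]
12.   7.   8.  96.  13.  19.  11.  13.  13.  22.  93.  57.  12.  10.  21.  12.  15.  11.  10.  10.  -2.  -2.]
 [  9.   6.  13.  10.  88.  89.  14.  13.  14.  98.  97.  65.  27.  11.   9.  nan  10.   8.  11.  10.  10.   4.   1.]
 [ 10.   4.   7.  14.  11.  62.  99.  85.  86.  92.  65.  25.  11.   9.   8.   6.  12.   8.  11.  14.  16.  -5.   0.]
 [ 14.  18.  11.   8.  10.  10.  34.  51.  48.  44.  22.  10.  12.  15.  11.  12.  11.   9.  11.   6.  12.  -1.   1.]
 [  9.  17.  10.   8.  13.   7.  11.   8.  11.  12.  12.   8.  12.  13.   9.   8.  12.  12.   9.   6.   9.   3.   0.]
 [  4.   9.   6.   9.  16.  12.  10.  10.   5.   8.   5.   4.  18.   5.  10.  10.  12.   5.   7.  13.  12.   8.   1.]]
```

View pics/z1.png

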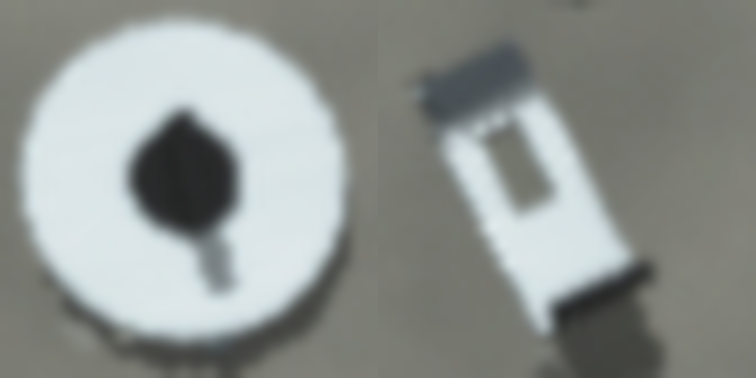

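View pics/z2.png

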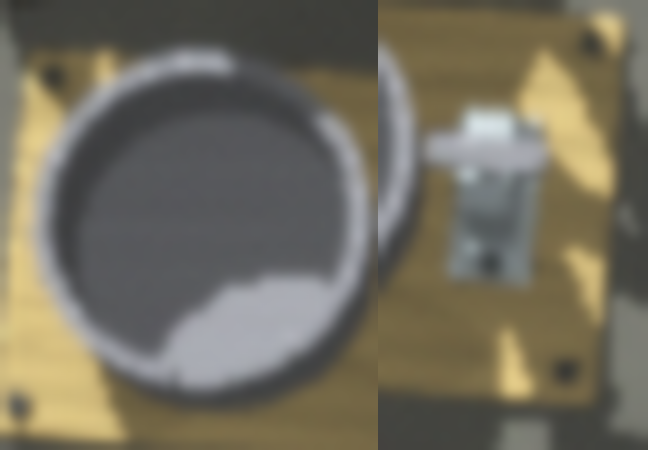

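```bash
python3 - <<'E'
from ld import *
from scipy.optimize import least_squares
for nm,c,box in(("top",t,(262,170,315,224)),("side",s,(280,190,340,260))):
    W=cloud(c); x0,y0,x1,y1=box
    P=[];Q=[]
    for v in range(y0,y1):
        for u in range(x0,x1):
            if W[v,u,2]>0.084:
                P.append(at_z(c,(u,v),0.093)[:2])
    P=np.array(P); print(nm,len(P))
    m=np.ones(len(P),bool)
    for it in range(6):
        r=least_squares(lambda q:np.hypot(P[m,0]-q[0],P[m,1]-q[1])-q[2],[.53,.13,.0635],loss='soft_l1',f_scale=.004)
        d=np.hypot(P[:,0]-r.x[0],P[:,1]-r.x[1])-r.x[2]; m=abs(d)<.006
    print(r.x.round(4),m.sum(),np.std(d[m]))
    a=np.degrees(np.arctan2(P[m,1]-r.x[1],P[m,0]-r.x[0])); h,_=np.histogram(a,np.arange(-180,181,10)); print(h)
    for p in [(.53,.13)]:pass
crop(s,290,180,350,260,9,"pics/z3.png")
E
```

```text
top 274
[0.5228 0.1343 0.0635] 248 0.0024333089258653227
[6 8 8 7 6 7 7 7 6 6 6 5 8 7 8 6 9 5 8 6 9 7 9 8 7 9 6 6 8 7 7 6 6 7 8 2]
side 485
[0.5223 0.1403 0.064 ] 308 0.0032228103362350546
[ 4  7  8  7  7  9  7 10  8  9  8  6  9  8 10  8  7  9  8  7  6  8  7 10
 10 10 13 10 12 13  9 12 10 11 10  1]
```

View pics/z3.png

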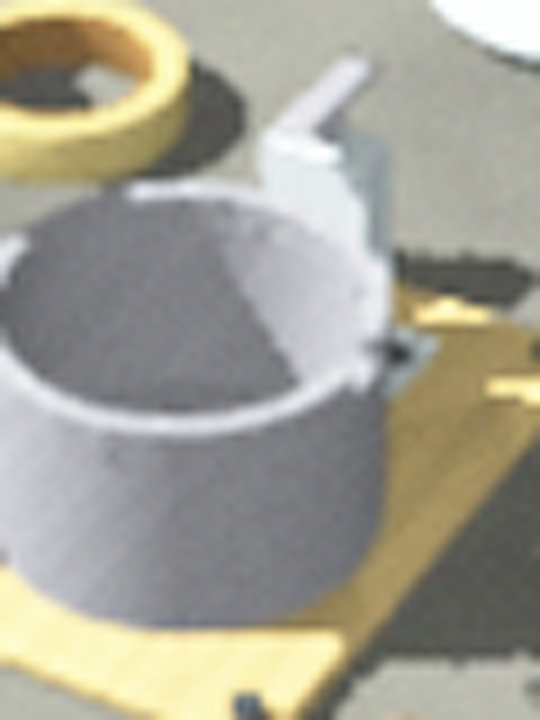

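```bash
python3 - <<'E'
from ld import *
C=np.array([.5228,.1343])
for c,p in((s,(330.9,218.0)),(s,(332.5,217)),(t,(287.0,213.9)),(t,(287.4,214.5))):
    X=at_z(c,p,.090)[:2]-C; print(X.round(4),np.hypot(*X).round(4),np.degrees(np.arctan2(X[1],X[0])).round(1))
# unwrap the rim in both views, radius from 56..70, angle
for nm,c in(("top",t),("side",s)):
    A=np.radians(np.arange(0,360,1.0)); R=np.linspace(.052,.074,23)
    rows=[]
    mp=np.array([[proj(c,[C[0]+r*np.cos(a),C[1]+r*np.sin(a),.093]) for a in A] for r in R]).astype(np.float32)
    im=cv2.remap(c["image"],mp[...,0],mp[...,1],cv2.INTER_CUBIC); cv2.imwrite(f"pics/u_{nm}.png",cv2.resize(im,(720,184),interpolation=cv2.INTER_CUBIC))
E
python3 -c "
import cv2,numpy as np
cv2.imwrite('pics/u.png',np.vstack([cv2.imread('pics/u_top.png'),cv2.imread('pics/u_side.png')]))"
```

```text
[-0.0636 -0.0061] 0.0639 -174.5
[-0.066  -0.0123] 0.0671 -169.4
[-0.0635  0.0117] 0.0646 169.6
[-0.0657  0.0103] 0.0665 171.1
```

View pics/u.png

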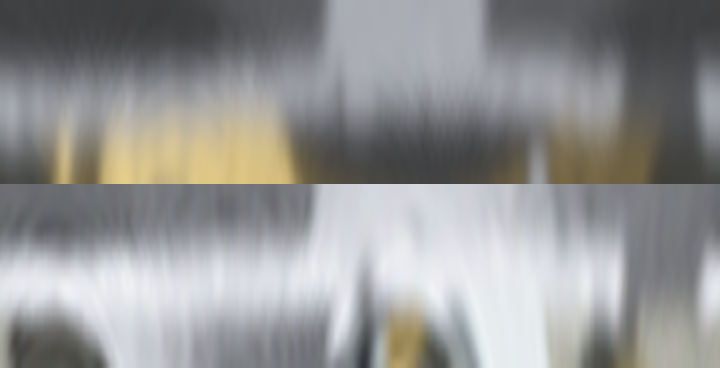

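```bash
python3 - <<'E'
from ld import *
px=lambda X,Y:((X+.5)/5-.5+190,(Y+.5)/5-.5+150)
q=[at_z(t,px(*p),.012)[:2] for p in((405,140),(713,160),(695,375),(385,350))]
print(np.round(q,4))
for i in range(4):
    d=q[(i+1)%4]-q[i]; print(np.degrees(np.arctan2(d[1],d[0])).round(2),np.hypot(*d).round(4))
# stud head: points z>.108 in region
W=cloud(t); 
uv=[(u,v) for v in range(185,215) for u in range(300,335) if W[v,u,2]>.108]
P=np.array([at_z(t,p,.118)[:2] for p in uv]); print(len(P),P.mean(0),P.min(0),P.max(0))
e,V=np.linalg.eigh(np.cov(P.T)); print(np.sqrt(e*12),V[:,1],np.degrees(np.arctan2(V[1,1],V[0,1])))
C=np.array([.5228,.1343]); d=P.mean(0)-C; print(np.hypot(*d),np.degrees(np.arctan2(d[1],d[0])))
W=cloud(s)
uv=[(u,v) for v in range(180,215) for u in range(310,345) if W[v,u,2]>.108]
print(len(uv)); P=np.array([at_z(s,p,.118)[:2] for p in uv]); print(P.mean(0),P.min(0),P.max(0))
e,V=np.linalg.eigh(np.cov(P.T)); print(np.sqrt(e*12),np.degrees(np.arctan2(V[1,1],V[0,1])))
E
```

```text
[[ 6.126e-01  2.157e-01]
 [ 5.893e-01 -1.840e-02]
 [ 4.259e-01  1.000e-04]
 [ 4.518e-01  2.312e-01]]
-95.67 0.2352
173.55 0.1644
83.62 0.2326
-5.53 0.1615
55 [0.51267252 0.03890021] [0.50384752 0.01583191] [0.51955295 0.06155379]
[0.01437204 0.04970524] [0.11676857 0.99315915] 83.2943560245589
0.09593584514010411 -96.05972817076247
50
[0.5115676 0.0446941] [0.50264105 0.01911419] [0.52032437 0.06981927]
[0.01543134 0.05232056] 83.98405729470123
```

```bash
python3 - <<'E'
from ld import *
px=lambda X,Y:((X+.5)/5-.5+190,(Y+.5)/5-.5+150)
W=cloud(t)
for p in((253,213),(253,272),(250,340)):
    print(at_z(t,px(*p),.067).round(4), [at_z(s,q,.067).round(4)[:2] for q in []])
# stem points z>.052 within bin region
x0,y0,x1,y1=235,185,252,225
uv=np.array([(u,v) for v in range(y0,y1) for u in range(x0,x1) if W[v,u,2]>.053 and W[v,u,2]<.08])
P=np.array([at_z(t,p,.066)[:2] for p in uv])
from scipy.cluster.vq import kmeans2
c,l=kmeans2(P,np.array([[.52,.31],[.48,.31],[.44,.31]]),minit='matrix')
print(c.round(4),[ (l==i).sum() for i in range(3)])
# side
Ws=cloud(s)
uv=np.array([(u,v) for v in range(250,290) for u in range(255,320) if Ws[v,u,2]>.053 and Ws[v,u,2]<.08])
P=np.array([Ws[v,u,:2] for u,v in uv]); c,l=kmeans2(P,c,minit='matrix'); print(c.round(4),[ (l==i).sum() for i in range(3)])
# bin corners at z .032 from t1
q=[at_z(t,px(*p),.032)[:2] for p in((225,195),(285,187),(305,432),(232,438))]; print(np.round(q,4),np.mean(q,0))
# obstacles >0.09
H={}
for w in(W,Ws):
  for X in w.reshape(-1,3):
    if .3<X[0]<.85 and -.6<X[1]<.6 and X[2]>.1:
        k=(int(X[0]//.05),int(X[1]//.05)); H.setdefault(k,[]).append(X[2])
print("rows x .3..; cols y -.6..")
for i in range(6,17): print("%.2f"%(i*.05),' '.join("%4d"%(np.percentile(H[(i,j)],90)*1000) if len(H.get((i,j),[]))>3 else '   .' for j in range(-12,12)))
# lid bar
uv=np.array([(u,v) for v in range(188,214) for u in range(376,406) if W[v,u,2]>.034])
P=np.array([at_z(t,p,.045)[:2] for p in uv]); e,V=np.linalg.eigh(np.cov(P.T)); print("lid bar",len(P),P.mean(0),np.sqrt(12*e),np.degrees(np.arctan2(V[1,1],V[0,1])))
uv=np.array([(u,v) for v in range(180,222) for u in range(368,412) if W[v,u,2]>.0085])
P=np.array([at_z(t,p,.015)[:2] for p in uv]); print("lid disc",(P.max(0)+P.min(0))/2,np.ptp(P,axis=0),P.mean(0))
E
```

```text
[0.5481 0.3189 0.067 ] []
[0.5043 0.3184 0.067 ] []
[0.4545 0.3201 0.067 ] []
[[0.5295 0.3226]
 [0.4659 0.3222]
 [0.4542 0.3222]] [np.int64(37), np.int64(9), np.int64(12)]
[[0.5245 0.3519]
 [0.461  0.3245]
 [0.4546 0.3299]] [np.int64(113), np.int64(19), np.int64(23)]
[[0.5698 0.348 ]
 [0.5745 0.303 ]
 [0.3903 0.2869]
 [0.3875 0.3406]] [0.4805053 0.3196221]
rows x .3..; cols y -.6..
0.30    .    .    .    .    .    .    .    .    .    .    .    .    .    .    .    .    .    .    .    .    .    .    .    .
0.35  232    .    .    .    .    .    .    .    .    .    .    .    .    .    .    .    .    .    .    .    .    .    .    .
0.40  237    .    .    .    .    .    .    .    .    .    .    .    .    .    .    .    .    .    .    .    .    .    .    .
0.45  235    .    .    .    .    .    .    .    .    .    .    .  102    .    .    .    .    .    .    .    .    .    .    .
0.50  221    .    .    .    .    .    .    .    .    .    .    .  121  119    .    .    .    .    .    .    .    .    .    .
0.55  498  476  417    .    .    .    .    .    .    .    .    .    .    .    .    .    .    .    .    .  355  352  353    .
0.60  580  499  426  363    .    .    .    .    .    .    .    .  193    .    .    .    .    .    .  127  363  398  349  529
0.65  591  571  642  643  642  641  641  640  641  642  644  643  574  573  573  572  646  647  648  646  545  778  761  740
0.70  786  785  680  616  638  656  676  696  735  572  573  572  580  583  571  571  571  739  726  645  567  268  266    .
0.75  786  785  761  774  777  780  780  781  778  573  573  588  589  587  572  572  669  779  754  644  569  317  263    .
0.80  573  572  114  171  207  177  580  579  573  573  573  587  588  586  572  572  573  573  654  646  569  273  271    .
lid bar 57 [ 0.51091098 -0.23184964] [0.01511935 0.05248935] -171.42377240156762
lid disc [ 0.51430401 -0.23162634] [0.15025549 0.15150875] [ 0.51170663 -0.23222217]
```

```bash
python3 - <<'E'
from ld import *
crop(t,228,180,258,242,9.6,"pics/z4.png"); crop(s,250,245,335,305,9,"pics/z5.png")
a=cv2.imread("pics/z4.png"); b=cv2.imread("pics/z5.png"); 
W=cloud(t);Ws=cloud(s)
for w,n in((W,"top"),(Ws,"side")):
  H={}
  for X in w.reshape(-1,3):
    if .4<X[0]<.74 and .2<X[1]<.5 and X[2]>.09:
        k=(int(X[0]//.02),int(X[1]//.02)); H.setdefault(k,[]).append(X[2])
  print(n,"cols y",[j*20 for j in range(10,25)])
  for i in range(20,36): print("%.2f"%(i*.02),' '.join("%4d"%(np.percentile(H[(i,j)],90)*1000) if len(H.get((i,j),[]))>1 else '   .' for j in range(10,25)))
E
```

```text
top cols y [200, 220, 240, 260, 280, 300, 320, 340, 360, 380, 400, 420, 440, 460, 480]
0.40    .    .    .    .    .    .    .    .    .    .    .    .    .    .    .
0.42    .    .    .    .    .    .    .    .    .    .    .    .    .    .    .
0.44    .    .    .    .    .    .    .    .    .    .    .    .    .    .    .
0.46    .    .    .    .    .    .    .    .    .    .    .    .    .    .    .
0.48    .    .    .    .    .    .    .    .    .    .    .    .    .    .    .
0.50    .    .    .    .    .    .    .    .    .    .    .    .    .    .    .
0.52    .    .    .    .    .    .    .    .    .    .    .    .    .    .    .
0.54    .    .    .    .    .    .    .    .    .    .    .    .    .    .    .
0.56    .    .    .    .    .    .    .    .    .    .    .    .    .    .    .
0.58    .    .    .    .    .    .    .    .    .    .    .  358  357  355  356
0.60    .    .    .    .    .    .    .    .    .  128  129  358  374  306  415
0.62    .    .    .    .    .    .    .    .  127  127  169  358  345  260  308
0.64  118  116    .    .    .    .   95  107  129  14
[... 934 characters left out ...]
    .    .    .    .    .    .    .    .    .    .    .    .
0.56    .    .    .    .    .    .    .    .    .    .    .    .    .    .    .
0.58    .    .    .    .    .    .    .    .    .    .    .  355  352  348  348
0.60    .    .    .    .    .    .    .    .    .  126  126  356  376  257  412
0.62    .    .    .    .    .    .    .    .  125  126  170  353  380  125    .
0.64  108  114    .    .    .    .    .   98  124  141  153  352  357  363  393
0.66  647  647  647  648  648  647  647  646  646  644    .  159  170  683  686
0.68  561  570  570  569  570  569  647  647  643  566  563    .  144  126    .
0.70  568  568  569  569  569  672  569  569  645  568  567  151  172  176  174
```

View pics/z4.png

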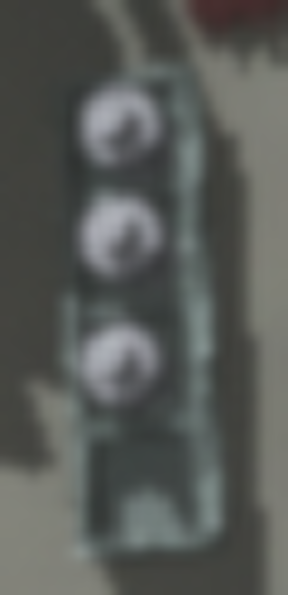

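View pics/z5.png

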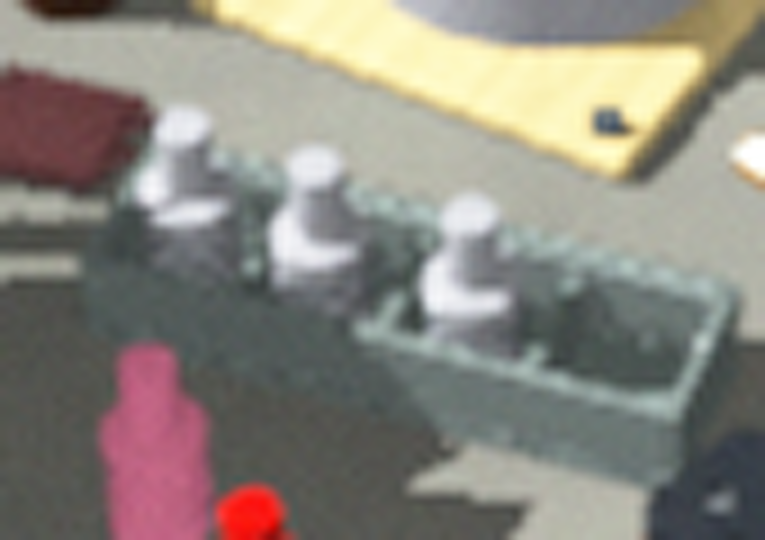

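```bash
python3 - <<'E'
from ld import *
pt=lambda X,Y:((X+.5)/9.6-.5+228,(Y+.5)/9.6-.5+180)
ps=lambda X,Y:((X+.5)/9-.5+250,(Y+.5)/9-.5+245)
for p in((119,126),(121,237),(121,362)): print(at_z(t,pt(*p),.043)[:2].round(4))
for p in((183,125),(315,163),(471,212)): print(at_z(s,ps(*p),.067)[:2].round(4))
print([at_z(t,pt(*p),.032)[:2].round(4) for p in((70,75),(190,68),(220,535),(82,548))])
E
```

```text
[0.5513 0.3252]
[0.5077 0.324 ]
[0.4592 0.3235]
[0.5505 0.3244]
[0.5079 0.3233]
[0.4581 0.3236]
[array([0.5745, 0.3472]), array([0.5758, 0.3002]), array([0.3929, 0.2874]), array([0.3895, 0.3403])]
```

```bash
cat >> h.py <<'E'
def qd(deg,tilt=None):
    a=np.radians(deg)/2; return [np.cos(a),np.sin(a),0,0]
def tcp(): return np.array(current_position())
C=np.array([.5228,.1348]); 
E
python3 - <<'E'
from h import *
cs=[(.4587,.3235),(.5078,.3236),(.5509,.3248)]
rel=[(-.027,0),(.0135,-.0234),(.0135,.0234)]
print(Rt.from_quat(qd(-45)).as_matrix().round(2))
for (x,y) in cs+[tuple(C)]:
    for th in(-45,-90,90,135):
        for z in (.046,.2):
            j=inverse_kinematics([x,y,z],qd(th)); print(th,z,None if j is None else np.round(j,2))
E
```

```text
[[ 0.71 -0.71  0.  ]
 [-0.71 -0.71 -0.  ]
 [ 0.    0.   -1.  ]]
-45 0.046 [ 0.49  0.52  1.77 -0.    0.85  1.28]
-45 0.2 [ 0.49  0.33  1.62 -0.    1.19  1.28]
-90 0.046 [ 0.49  0.52  1.77 -0.    0.85  2.06]
-90 0.2 [ 0.49  0.33  1.62 -0.    1.19  2.06]
90 0.046 [ 0.49  0.52  1.77 -0.    0.85 -1.08]
90 0.2 [ 0.49  0.33  1.62 -0.    1.19 -1.08]
135 0.046 [ 0.49  0.52  1.77 -0.    0.85 -1.87]
135 0.2 [ 0.49  0.33  1.62 -0.    1.19 -1.87]
-45 0.046 [ 0.45  0.56  1.67 -0.    0.91  1.24]
-45 0.2 [ 0.45  0.38  1.53 -0.    1.23  1.24]
-90 0.046 [ 0.45  0.56  1.67 -0.    0.91  2.02]
-90 0.2 [ 0.45  0.38  1.53 -0.    1.23  2.02]
90 0.046 [ 0.45  0.56  1.67 -0.    0.91 -1.12]
90 0.2 [ 0.45  0.38  1.53 -0.    1.23 -1.12]
135 0.046 [ 0.45  0.56  1.67 -0.    0.91 -1.9 ]
135 0.2 [ 0.45  0.38  1.53 -0.    1.23 -1.9 ]
-45 0.046 [ 0.42  0.6   1.58 -0.    0.95  1.21]
-45 0.2 [ 0.42  0.43  1.45 -0.    1.26  1.21]
-90 0.046 [ 0.42  0.6   1.58 -0.    0.95  2.  ]
-90 0.2 [ 0.42  0.43  1.45 -0.    1.26  2.  ]
90 0.046 [ 0.42  0.6   1.58 -0.    0.95 -1.15]
90 0.2 [ 0.42  0.43  1.45 -0.    1.26 -1.15]
135 0.046 [ 0.42  0.6   1.58 -0.    0.95 -1.93]
135 0.2 [ 0.42  0.43  1.45 -0.    1.26 -1.93]
-45 0.046 [ 0.12  0.5   1.82 -0.    0.83  0.91]
-45 0.2 [ 0.12  0.3   1.67 -0.    1.18  0.91]
-90 0.046 [ 0.12  0.5   1.82 -0.    0.83  1.7 ]
-90 0.2 [ 0.12  0.3   1.67 -0.    1.18  1.7 ]
90 0.046 [ 0.12  0.5   1.82 -0.    0.83 -1.45]
90 0.2 [ 0.12  0.3   1.67 -0.    1.18 -1.45]
135 0.046 [ 0.12  0.5   1.82 -0.    0.83 -2.23]
135 0.2 [ 0.12  0.3   1.67 -0.    1.18 -2.23]
```

```bash
cat > pick.py <<'E'
from h import *
cs=[(.4587,.3235),(.5078,.3236),(.5509,.3248)]
rel=[(-.027,0),(.0135,-.0234),(.0135,.0234)]
def pick(i):
    x,y=cs[i]
    move_ptp([x,y,.18],qd(-45)); move_gripper(.036)
    servo_line([x,y,.08],rate=.15)
    hit=servo_line([x,y,.0465],rate=.05,contact_N=6); print("down",hit,tcp().round(4))
    move_gripper(.0); g=current_finger_gap(); print("gap",round(g,4))
    return g
def lift(i):
    x,y=cs[i]; servo_line([x,y,.18],rate=.15); print("gap up",round(current_finger_gap(),4), np.round(current_force(),2))
def place(i):
    X=C+rel[i]
    move_ptp([X[0],X[1],.18],qd(-90)); servo_line([X[0],X[1],.075],rate=.12)
    hit=servo_line([X[0],X[1],.0555],rate=.03,contact_N=4); print("place",hit,tcp().round(4),round(current_clock(),1))
    move_gripper(.028); servo_line([X[0],X[1],.18],rate=.15)
E
python3 - <<'E'
from pick import *
if .012<pick(0)<.02: lift(0)
crop(capture("side"),200,130,440,310,3.3,"pics/c0.png")
E
```

```text
down False [0.4588 0.3236 0.0465]
gap 0.015
gap up 0.0153 [-0.65 -0.72 -0.81]
```

View pics/c0.png

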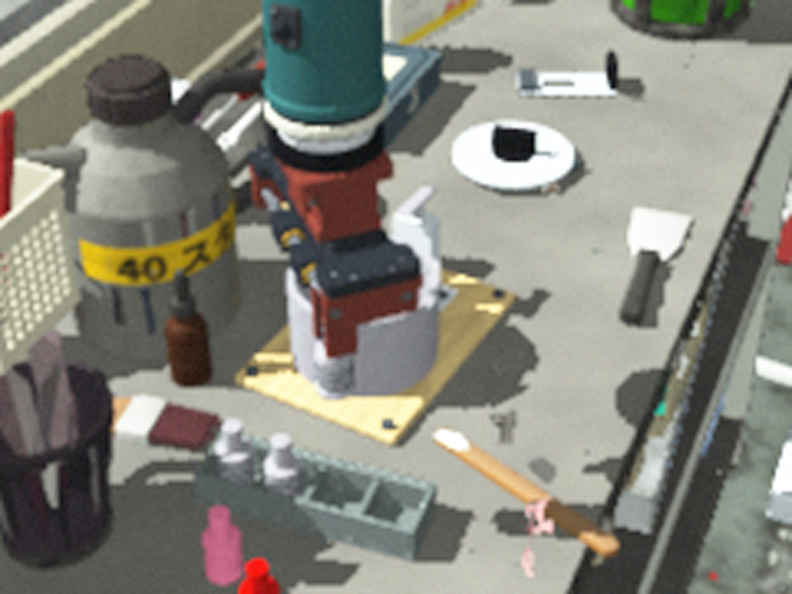

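The cartridge hangs straight in the jaws at crop (335,375). The bin has two left.

```bash
python3 - <<'E'
from pick import *
place(0)
for i in (1,2):
    if not .012<pick(i)<.02: print("bad"); break
    lift(i); place(i)
move_ptp([.42,.30,.25],qd(-45))
t=capture("top"); s=capture("side")
crop(t,220,160,340,240,6.6,"pics/c1.png"); crop(s,230,120,420,290,3.5,"pics/c2.png")
print(current_clock())
E
```

```text
place True [0.4955 0.135  0.0565] 9.0
down False [0.5079 0.3236 0.0465]
gap 0.0155
gap up 0.0153 [-0.57  0.15 -0.12]
place True [0.5359 0.1113 0.0564] 17.2
down False [0.551  0.3249 0.0465]
gap 0.0153
gap up 0.0156 [-0.27 -1.11 -0.51]
place True [0.5359 0.1578 0.0565] 25.3
27.6583
```

View pics/c1.png

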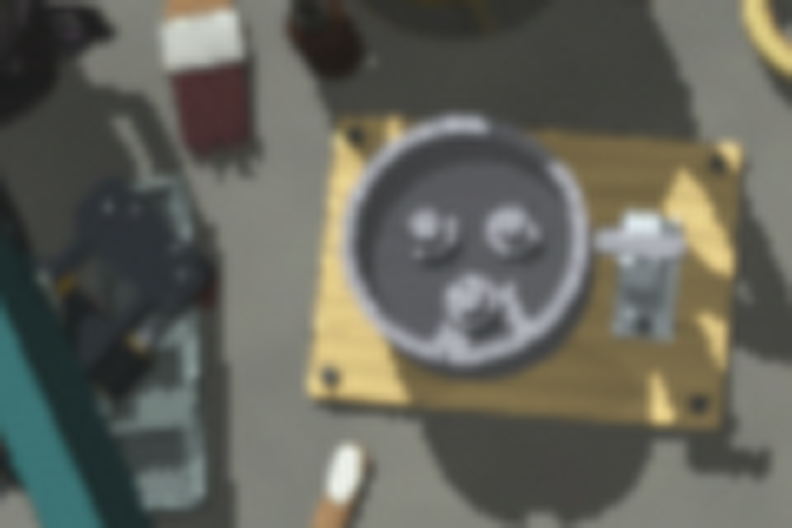

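View pics/c2.png

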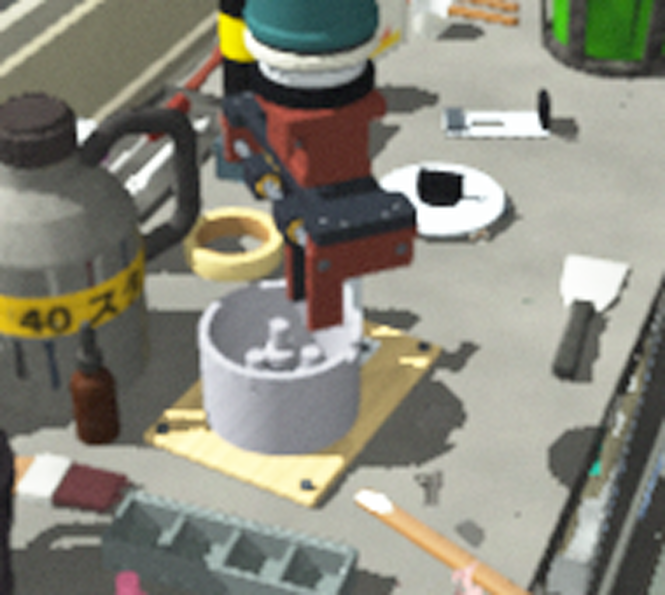

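All three cartridges stand upright in the pot and the bin is empty. Next is the lid and where its key points.

```bash
python3 - <<'E'
from h import *
move_ptp([.30,.38,.30],qd(-45))
t=capture("top"); s=capture("side")
np.savez("f0.npz",**{f"t_{k}":v for k,v in t.items()},**{f"s_{k}":v for k,v in s.items()})
crop(s,325,150,415,195,8.5,"pics/l1.png"); crop(t,365,175,465,225,7.5,"pics/l2.png")
W=cloud(t)
for cam in("top","side"):
  for q in("lid_key","lid_grip","plate_eye","plate_grip"): print(cam,q,[(round(r["conf"],2),np.round(r["xy"],1)) for r in spot_in(cam,q)[:3]])
uv=np.array([(u,v) for v in range(185,216) for u in range(374,408) if W[v,u,2]>.034])
P=np.array([at_z(t,p,.045)[:2] for p in uv]); e,V=np.linalg.eigh(np.cov(P.T)); print("lid bar",len(P),P.mean(0),np.sqrt(12*e),np.degrees(np.arctan2(V[1,1],V[0,1])))
E
```

```text
top lid_key [(0.82, array([389. , 199.2])), (0.51, array([292. , 199.8]))]
top lid_grip [(0.74, array([392.9, 198.7]))]
top plate_eye [(0.93, array([443.8, 199.7]))]
top plate_grip [(0.55, array([441.6, 195.3]))]
side lid_key []
side lid_grip []
side plate_eye []
side plate_grip []
lid bar 57 [ 0.51123907 -0.23180406] [0.01508281 0.05173242] -170.6977922724561
```

View pics/l1.png

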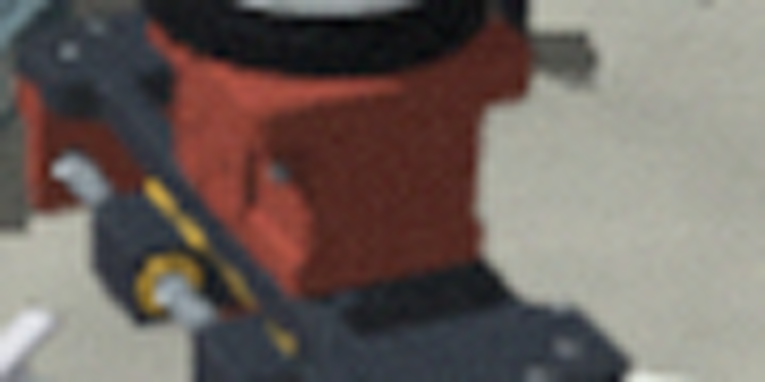

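View pics/l2.png

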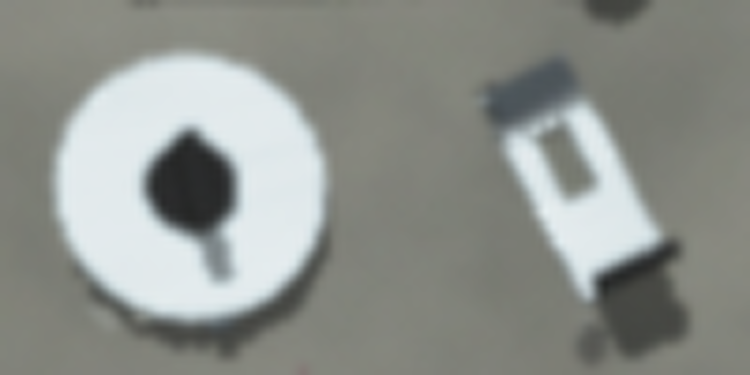

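```bash
python3 - <<'E'
from h import *
x,y=.5113,-.2320
move_ptp([.45,-.15,.25],qd(-81)); move_ptp([x,y,.12],qd(-81)); move_gripper(.04)
servo_line([x,y,.05],rate=.12)
print(servo_line([x,y,.019],rate=.03,contact_N=4),tcp())
move_gripper(0); print("gap",current_finger_gap())
servo_line([x,y,.15],rate=.1); print(current_force(),current_finger_gap())
s=capture("side"); crop(s,300,60,450,200,5,"pics/k1.png"); crop(capture("top"),340,150,440,230,7,"pics/k2.png")
print(proj(s,[x,y,.15]))
E
```

```text
False [ 0.51146467 -0.2320803   0.0191702 ]
gap 0.013570649318886446
[ 0.71421897 -0.18222155 -3.3578661 ] 0.013824869186362696
[356.92398237 142.56576082]
```

View pics/k1.png

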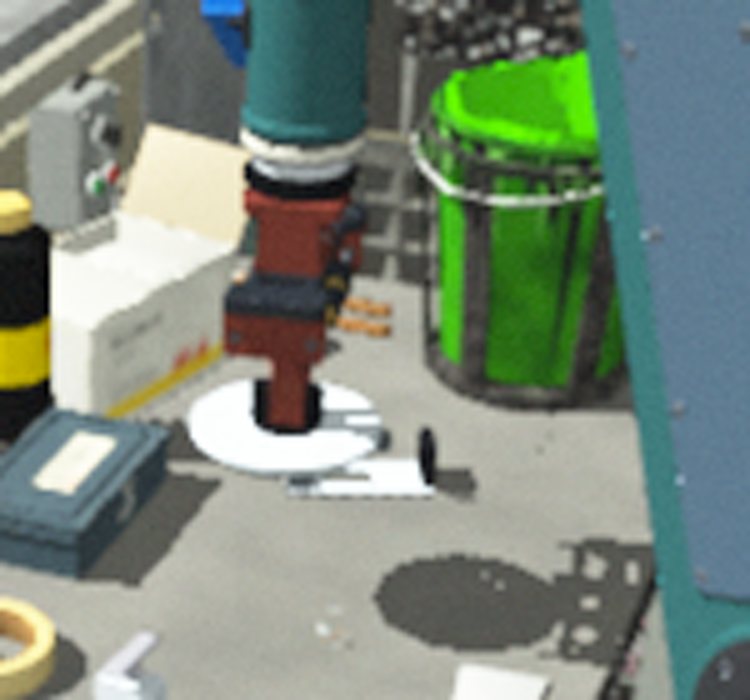

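```bash
python3 - <<'E'
from h import *
x,y=.5114,-.2321
s=capture("side")
for a in (9,189):
    for r,z in((.0635,.137),(.067,.140)):
        p=proj(s,[x+r*np.cos(np.radians(a)),y+r*np.sin(np.radians(a)),z]); print(a,((p-[300,60]+.5)*5-.5).round(0))
crop(s,330,130,385,165,14,"pics/k3.png")
E
```

```text
9 [197. 421.]
9 [192. 417.]
189 [376. 442.]
189 [382. 439.]
```

View pics/k3.png

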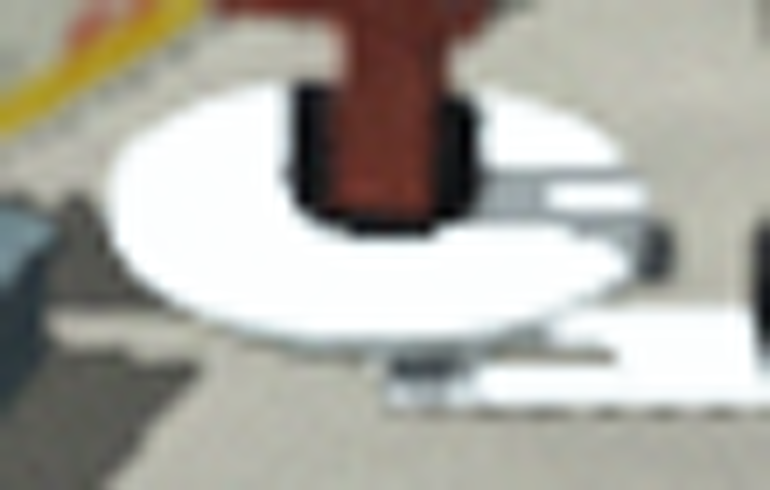

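View pics/k2.png

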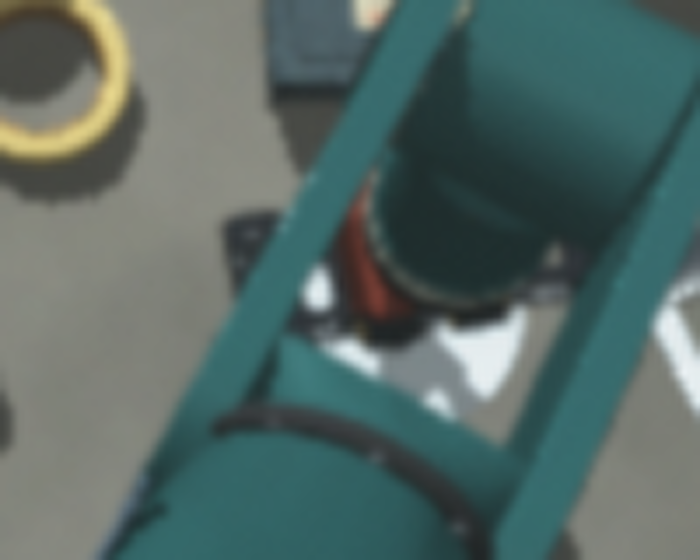

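The key (dark, crop (655,250)) projects exactly where a key at 189° would be. So it needs a −15° turn to reach the notch at about 174°.

```bash
python3 - <<'E'
from h import *
servo_line([.5113,-.2320,.21],rate=.15)
move_ptp([C[0],C[1],.19],qd(-96)); servo_line([C[0],C[1],.135],rate=.1)
s=capture("side"); crop(s,275,160,355,250,7,"pics/m1.png")
print(servo_line([C[0],C[1],.1025],rate=.02,contact_N=5),tcp().round(4),np.round(current_force(),2),np.round(current_torque(),2),current_finger_gap(),current_clock())
s=capture("side"); crop(s,275,160,355,250,7,"pics/m2.png")
E
```

```text
True [0.5228 0.1347 0.1031] [ 0.23 -0.47  6.42] [ 0.04  0.06 -0.01] 0.014191742158529063 40.1583
```

View pics/m1.png

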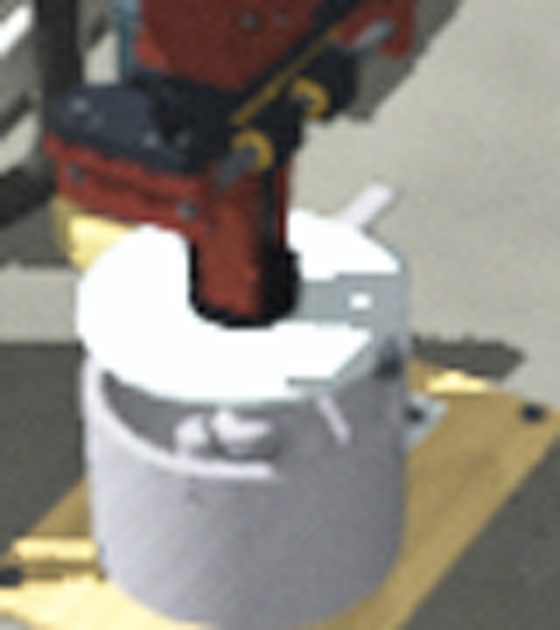

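View pics/m2.png

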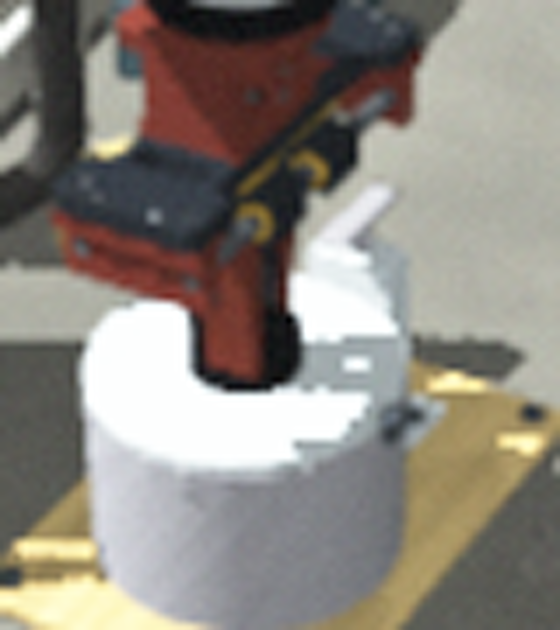

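It went straight in: contact came at TCP z 0.1031, and seated is 0.1032. I'll release and remeasure the plate.

```bash
python3 - <<'E'
from h import *
from scipy.optimize import minimize
move_gripper(.034); servo_line([C[0],C[1],.2],rate=.12)
move_ptp([.40,.25,.30],qd(-81))
t=capture("top"); s=capture("side")
np.savez("f0.npz",**{f"t_{k}":v for k,v in t.items()},**{f"s_{k}":v for k,v in s.items()})
W=cloud(t)
uv=np.array([(u,v) for v in range(175,222) for u in range(265,318) if .088<W[v,u,2]<.108])
P=np.array([at_z(t,p,.099)[:2] for p in uv]); print("lid disc",(P.max(0)+P.min(0))/2,np.ptp(P,axis=0),P.mean(0),np.nanmedian([W[v,u,2] for u,v in uv]))
crop(t,425,170,465,225,10,"pics/p1.png"); crop(t,260,170,330,225,10,"pics/p2.png"); crop(s,330,120,460,220,6,"pics/p3.png")
E
```

```text
lid disc [0.51917776 0.11755391] [0.13787439 0.16058469] [0.52097725 0.13127828] 0.09972348834931107
```

View pics/p1.png

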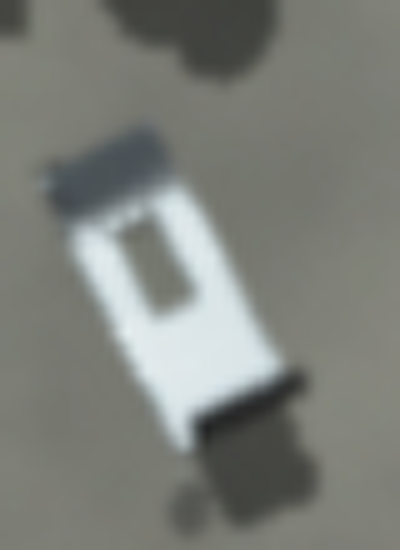

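View pics/p2.png

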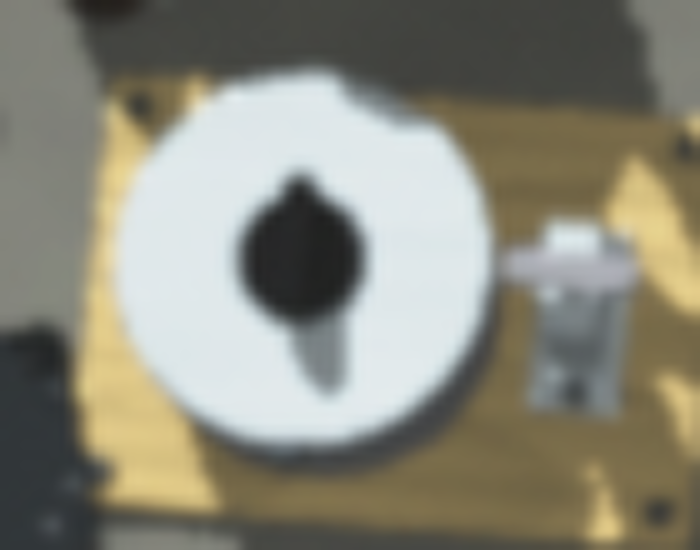

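View pics/p3.png

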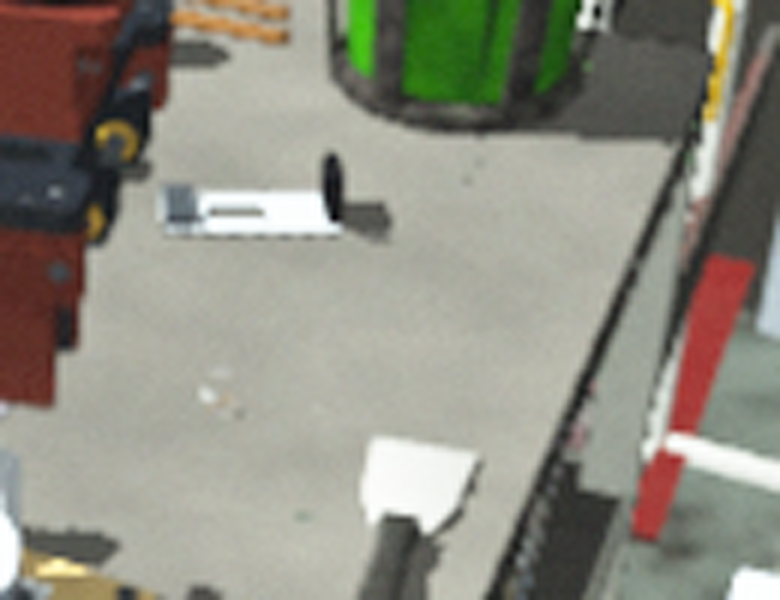

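```bash
cat > pfit.py <<'E'
from ld import *
from scipy.optimize import minimize
def plate_fit(c,x0,ztop=.004):
    g=c["image"].astype(np.float32).mean(2); gb=cv2.GaussianBlur(g,(0,0),.6)
    X,Y=np.meshgrid(np.arange(-45,26,1.)/1e3,np.arange(-34,34.5,1.)/1e3)
    M=((abs(Y)<.024)&~((abs(X)<.019)&(abs(Y)<.010))).astype(np.float32)
    M=cv2.GaussianBlur(M,(0,0),2.2); M=(M-M.mean())/M.std()
    def f(p):
        ca,sa=np.cos(p[2]),np.sin(p[2])
        w=np.stack([p[0]+ca*X-sa*Y,p[1]+sa*X+ca*Y,np.full_like(X,ztop)],-1)@c["R"].T+c["t"]
        k=c["intrinsics"]; u=(k[0,0]*w[...,0]/w[...,2]+k[0,2]).astype(np.float32); v=(k[1,1]*w[...,1]/w[...,2]+k[1,2]).astype(np.float32)
        I=cv2.remap(gb,u,v,cv2.INTER_LINEAR); I=np.clip(I,100,220)
        return -((I-I.mean())/(I.std()+1e-6)*M).mean()
    best=None
    for da in(-.15,0,.15):
        for dx in(-.008,0,.008):
            r=minimize(f,[x0[0]+dx,x0[1],x0[2]+da],method="Nelder-Mead",options=dict(initial_simplex=np.array([[x0[0]+dx,x0[1],x0[2]+da]]*4)+np.vstack([np.zeros(3),np.diag([.006,.006,.1])]),xatol=1e-5,fatol=1e-6))
            if best is None or r.fun<best.fun: best=r
    return best.x,best.fun
E
python3 - <<'E'
from pfit import *
pp=lambda X,Y:((X+.5)/10-.5+425,(Y+.5)/10-.5+170)
e=at_z(t,pp(155,263),.004)[:2]; print(e)
r,f=plate_fit(t,[e[0],e[1],np.radians(31)]); print(r.round(4),np.degrees(r[2]),f)
ca,sa=np.cos(r[2]),np.sin(r[2]); print("grip",r[0]-.062*ca,r[1]-.062*sa)
W=cloud(t); uv=[(u,v) for v in range(200,220) for u in range(435,460) if W[v,u,2]>.028]
P=np.array([at_z(t,p,.0385)[:2] for p in uv]); print("grip top",len(P),P.mean(0))
uv=[(u,v) for v in range(175,200) for u in range(425,450) if W[v,u,2]>.0085 ]
P=np.array([at_z(t,p,.012)[:2]-r[:2] for p in uv])@np.array([[ca,-sa],[sa,ca]]); print("pad x range",np.sort(P[:,0]).round(3)[[0,3,6,-7,-4,-1]],P[:,1].mean())
# pad via colour
g=t["image"].mean(2)
print([ (x,round(float(g[tuple(np.round(proj(t,[r[0]+x*ca/1e3,r[1]+x*sa/1e3,.012])[::-1]).astype(int))]))) for x in range(14,60,2)])
E
```

```text
[ 0.5229171 -0.422751 ]
[ 0.5205 -0.4233  0.3885] 22.2575576758073 -0.9359084963798523
grip 0.46313572531872144 -0.4467734782841314
grip top 28 [ 0.46444366 -0.44646418]
pad x range [-0.021 -0.005  0.005  0.048  0.049  0.068] -0.00034573276597313986
[(14, 111), (16, 115), (18, 115), (20, 180), (22, 180), (24, 161), (26, 161), (28, 108), (30, 108), (32, 89), (34, 89), (36, 82), (38, 82), (40, 82), (42, 81), (44, 82), (46, 85), (48, 85), (50, 98), (52, 98), (54, 118), (56, 118), (58, 122)]
```

```bash
cat > path2d.py <<'E'
import numpy as np
def rect(x0,x1,z0,z1,n=40):
    a=np.linspace(x0,x1,n);b=np.linspace(z0,z1,12)
    return np.vstack([np.c_[a,0*a+z0],np.c_[a,0*a+z1],np.c_[0*b+x0,b],np.c_[0*b+x1,b]])
parts=[rect(-67,-19,-2,2),rect(19,50,-2,2),rect(28,50,2,10),rect(-80.5,-43.5,5.5,85),rect(-151,27,85.5,150)]
obs=dict(head=(-24,24,14,19),neck=(-5,5,0,14),shoulder=(-10,10,-40,0),lid=(30,164,-6,0),bar=(88,106,0,30))
def clear(e,z,al):
    al=np.radians(al);c,s=np.cos(al),np.sin(al)
    out={}
    for P in parts:
        Q=np.c_[e+c*P[:,0]-s*P[:,1], z+s*P[:,0]+c*P[:,1]]
        for k,(a,b,l,h) in obs.items():
            dx=np.maximum(np.maximum(a-Q[:,0],Q[:,0]-b),0);dz=np.maximum(np.maximum(l-Q[:,1],Q[:,1]-h),0)
            d=np.hypot(dx,dz); ins=(dx==0)&(dz==0)
            d=np.where(ins,-np.minimum.reduce([Q[:,0]-a,b-Q[:,0],Q[:,1]-l,h-Q[:,1]]),d)
            out[k]=min(out.get(k,99),d.min())
    return out
def path(wps,n=20):
    for (p,q) in zip(wps[:-1],wps[1:]):
        m={}
        for f in np.linspace(0,1,n):
            for k,v in clear(*(np.array(p)*(1-f)+np.array(q)*f)).items(): m[k]=min(m.get(k,99),v)
        print(p,q,{k:round(float(v),1) for k,v in m.items()})
E
python3 - <<'E'
from path2d import *
from scipy.optimize import minimize
# best (e,z) for given alpha at entry / intermediate
for al in (30,27,24,20,16,12,8,4,0):
    best=max(((min(clear(e,z,al)[k] for k in("head","neck")),e,z) for e in np.arange(-15,14,1.) for z in np.arange(2,26,1.)))
    print(al,best)
for al in (25,30,35):
  for e in range(-14,14,3):
    b=max(((lambda c:min(c["head"],c["neck"],c["shoulder"]))(clear(e,z,al)),z) for z in np.arange(0,30,.5)); print(al,e,b)
E
python3 - <<'E'
from h import *
th=np.radians(84); S=np.array([.5127,.0385,.099])
for al in(0,15,25,30,35,-15,-25):
    Rp=Rt.from_euler('z',84,degrees=True)*Rt.from_euler('y',-al,degrees=True)
    for fl in(0,1):
        Rtool=Rp*Rt.from_matrix(np.diag([1,-1,-1])) if not fl else Rp*Rt.from_matrix(np.diag([-1,1,-1]))
        P=S+np.array([0,0,.016])+Rp.apply([-.062,0,.0055]); j=inverse_kinematics(P,Rtool.as_quat()); print(al,fl,None if j is None else np.round(j,2))
E
```

```text
30 (np.float64(8.20715502231376), np.float64(-15.0), np.float64(20.0))
27 (np.float64(7.843806446674652), np.float64(-15.0), np.float64(20.0))
24 (np.float64(7.900905303155003), np.float64(-15.0), np.float64(21.0))
20 (np.float64(8.17011950828092), np.float64(-15.0), np.float64(25.0))
16 (np.float64(8.712697511194058), np.float64(-15.0), np.float64(25.0))
12 (np.float64(7.994026924069814), np.float64(-14.0), np.float64(25.0))
8 (np.float64(7.384196373820928), np.float64(6.0), np.float64(2.0))
4 (np.float64(8.234536303150566), np.float64(5.0), np.float64(2.0))
0 (np.float64(9.0), np.float64(5.0), np.float64(3.0))
25 -14 (np.float64(7.217131398999989), np.float64(20.0))
25 -11 (np.float64(5.318137495400001), np.float64(18.5))
25 -8 (np.float64(3.8228926660726588), np.float64(17.0))
25 -5 (np.float64(3.717131398999989), np.float64(16.5))
25 -2 (np.float64(3.717131398999989), np.float64(16.5))
25 1 (np.float64(3.717131398999989), np.float64(16.5))
25 4 (np.float64(3.717131398999989), np.float64(16.5))
25 7 (np.float64(3.717131398999989), np.float64(16.5))
25 10 (np.float64(1.374611430214
[... 1112 characters left out ...]
-0.5832640312112485), np.float64(23.5))
35 13 (np.float64(-2.240351797908108), np.float64(25.5))
0 0 [-0.18  0.35  1.83 -0.    0.97 -1.65]
0 1 [-0.18  0.35  1.83 -0.    0.97  1.49]
15 0 [-0.37  0.4   1.85  0.3   0.99 -2.02]
15 1 [-0.37  0.4   1.85  0.3   0.99  1.12]
25 0 [-0.48  0.46  1.85  0.47  1.06 -2.23]
25 1 [-0.48  0.46  1.85  0.47  1.06  0.91]
30 0 [-0.53  0.5   1.85  0.54  1.1  -2.32]
30 1 [-0.53  0.5   1.85  0.54  1.1   0.82]
35 0 [-0.58  0.55  1.84  0.6   1.14 -2.4 ]
35 1 [-0.58  0.55  1.84  0.6   1.14  0.74]
-15 0 [ 0.02  0.37  1.79 -0.3   1.04 -1.29]
-15 1 [ 0.02  0.37  1.79 -0.3   1.04  1.85]
-25 0 [ 0.14  0.41  1.76 -0.47  1.14 -1.09]
-25 1 [ 0.14  0.41  1.76 -0.47  1.14  2.05]
```

```bash
python3 - <<'E'
from path2d import *
for al in (30,26,22,18,15,12,9,6,3,0):
    c=[((lambda c:min(c["head"],c["neck"],c["shoulder"]+ (0 if al>5 else 3),c["lid"]+(0 if al>5 else 3)))(clear(e,z,al)),e,z) for e in np.arange(0,14,.5) for z in np.arange(2,24,.5)]
    print(al,[np.round(x,1).tolist() for x in sorted(c)[-2:]])
print()
path([(-16,70,30),(-16,20,30),(-8,17,30),(3,16.5,30),(4,16.5,26),(6,15.5,20),(8,13.5,14),(9.5,10,9),(9.5,6,4),(9.5,3.5,1),(9.5,2.2,0),(0,2.2,0)])
E
```

```text
30 [[5.3, 3.5, 16.5], [5.3, 4.0, 16.5]]
26 [[4.0, 6.5, 16.5], [4.0, 7.0, 16.5]]
22 [[3.3, 8.5, 16.0], [3.4, 8.5, 15.5]]
18 [[3.2, 4.0, 2.0], [3.3, 9.0, 14.5]]
15 [[3.8, 4.0, 2.5], [4.0, 3.5, 2.0]]
12 [[4.7, 3.5, 2.0], [4.7, 3.5, 2.5]]
9 [[5.1, 3.0, 3.5], [5.1, 3.0, 3.0]]
6 [[5.2, 3.5, 4.5], [5.3, 3.0, 4.5]]
3 [[6.5, 5.0, 4.5], [6.5, 5.5, 4.5]]
0 [[6.5, 7.0, 5.5], [6.5, 7.5, 5.5]]

(-16, 70, 30) (-16, 20, 30) {'head': 7.5, 'neck': 13.8, 'shoulder': 23.2, 'lid': 38.3, 'bar': 61.2}
(-16, 20, 30) (-8, 17, 30) {'head': 5.0, 'neck': 11.6, 'shoulder': 14.6, 'lid': 31.7, 'bar': 52.7}
(-8, 17, 30) (3, 16.5, 30) {'head': 4.8, 'neck': 7.5, 'shoulder': 5.8, 'lid': 26.1, 'bar': 41.9}
(3, 16.5, 30) (4, 16.5, 26) {'head': 4.0, 'neck': 7.2, 'shoulder': 5.8, 'lid': 24.4, 'bar': 38.8}
(4, 16.5, 26) (6, 15.5, 20) {'head': 1.2, 'neck': 6.2, 'shoulder': 6.7, 'lid': 20.8, 'bar': 34.3}
(6, 15.5, 20) (8, 13.5, 14) {'head': 1.1, 'neck': 5.0, 'shoulder': 6.8, 'lid': 16.4, 'bar': 31.0}
(8, 13.5, 14) (9.5, 10, 9) {'head': 2.2, 'neck': 4.0, 'shoulder': 4.9, 'lid': 11.1, 'bar': 28.8}
(9.5, 10, 9) (9.5, 6, 4) {'head': 4.0, 'neck': 4.0, 'shoulder': 2.6, 'lid': 5.4, 'bar': 28.5}
(9.5, 6, 4) (9.5, 3.5, 1) {'head': 6.4, 'neck': 4.3, 'shoulder': 1.2, 'lid': 1.9, 'bar': 28.5}
(9.5, 3.5, 1) (9.5, 2.2, 0) {'head': 8.8, 'neck': 4.5, 'shoulder': 0.2, 'lid': 0.2, 'bar': 28.5}
(9.5, 2.2, 0) (0, 2.2, 0) {'head': 4.4, 'neck': 4.5, 'shoulder': 0.2, 'lid': 0.2, 'bar': 28.5}
```

```bash
python3 - <<'E'
from path2d import *
for al in (20,18,16,14,12,10,8):
    c=[((lambda c:min(c["head"],c["neck"],c["shoulder"],c["lid"]))(clear(e,z,al)),e,z) for e in np.arange(7,12,.5) for z in np.arange(6,18,.5)]
    print(al,[np.round(x,1).tolist() for x in sorted(c)[-3:]])
path([(3,16.5,30),(6,16.5,26),(8.5,15.5,22),(9.3,14.3,18),(9.5,12.5,14),(9.5,10,10),(9.5,6,4),(9.5,3.5,1)])
E
```

```text
20 [[3.2, 9.0, 14.0], [3.2, 9.0, 14.5], [3.2, 9.0, 15.0]]
18 [[3.0, 9.0, 13.5], [3.2, 9.0, 14.0], [3.3, 9.0, 14.5]]
16 [[3.2, 9.5, 13.0], [3.2, 9.5, 13.5], [3.2, 9.5, 14.0]]
14 [[3.5, 9.5, 12.0], [3.5, 9.5, 12.5], [3.5, 9.5, 13.0]]
12 [[3.7, 9.5, 11.0], [3.7, 9.5, 11.5], [3.7, 9.5, 12.0]]
10 [[3.9, 9.5, 10.0], [3.9, 9.5, 10.5], [3.9, 9.5, 11.0]]
8 [[4.0, 9.5, 9.5], [4.0, 9.5, 10.0], [4.0, 9.5, 10.5]]
(3, 16.5, 30) (6, 16.5, 26) {'head': 4.0, 'neck': 5.2, 'shoulder': 5.8, 'lid': 23.8, 'bar': 36.8}
(6, 16.5, 26) (8.5, 15.5, 22) {'head': 3.2, 'neck': 3.4, 'shoulder': 5.4, 'lid': 21.0, 'bar': 32.5}
(8.5, 15.5, 22) (9.3, 14.3, 18) {'head': 3.3, 'neck': 3.2, 'shoulder': 5.4, 'lid': 18.4, 'bar': 30.5}
(9.3, 14.3, 18) (9.5, 12.5, 14) {'head': 3.4, 'neck': 3.2, 'shoulder': 5.4, 'lid': 15.2, 'bar': 29.5}
(9.5, 12.5, 14) (9.5, 10, 10) {'head': 3.5, 'neck': 3.5, 'shoulder': 4.5, 'lid': 11.4, 'bar': 28.9}
(9.5, 10, 10) (9.5, 6, 4) {'head': 3.9, 'neck': 3.9, 'shoulder': 2.6, 'lid': 5.4, 'bar': 28.5}
(9.5, 6, 4) (9.5, 3.5, 1) {'head': 6.4, 'neck': 4.3, 'shoulder': 1.2, 'lid': 1.9, 'bar': 28.5}
```

```bash
python3 - <<'E'
from h import *
x,y,th=.4638,-.4466,22.3
move_ptp([.40,-.20,.30],qd(th)); move_ptp([x,y,.13],qd(th)); move_gripper(.034)
c=capture("top"); crop(c,420,165,470,225,9,"pics/q0.png"); s=capture("side"); crop(s,330,120,430,190,7,"pics/q1.png")
E
```

```text
(no output)
```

View pics/q1.png

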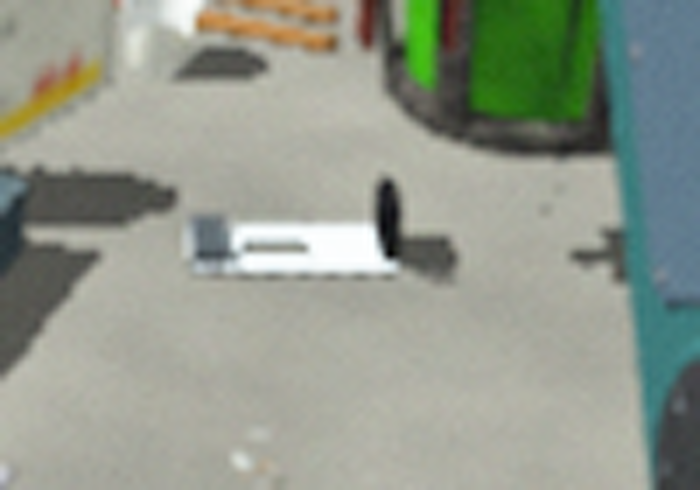

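```bash
python3 - <<'E'
from h import *
x,y,th=.4638,-.4466,22.3
servo_line([x,y,.05],rate=.12)
print(servo_line([x,y,.008],rate=.03,contact_N=4),tcp().round(4))
move_gripper(0); print("gap",current_finger_gap(),tcp().round(4))
servo_line([x,y,.03],rate=.05); print(np.round(current_force(),2),np.round(current_torque(),3),current_finger_gap())
servo_line([x,y,.22],rate=.15)
s=capture("side"); crop(s,330,50,450,150,6,"pics/q2.png")
E
```

```text
False [ 0.4639 -0.4467  0.0082]
gap 0.010202588299117844 [ 0.4639 -0.4466  0.0081]
[-0.56 -0.05 -1.79] [-0.053  0.172 -0.034] 0.009907631799637022
```

View pics/q2.png

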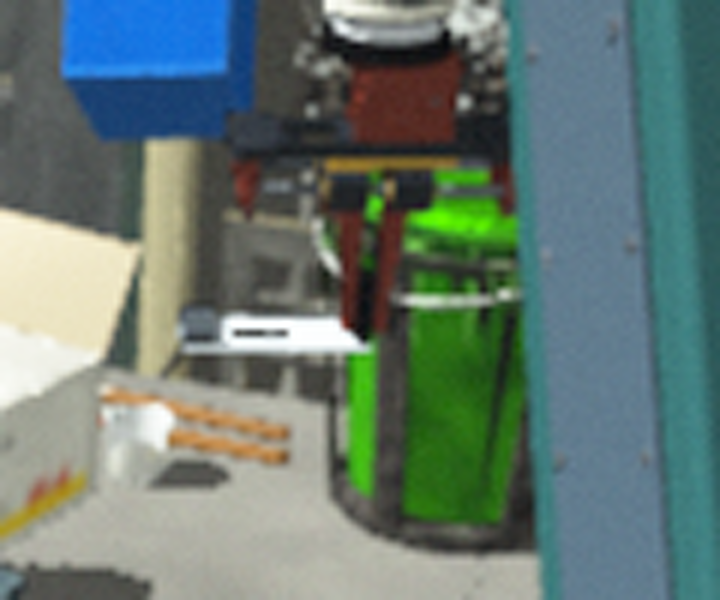

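```bash
cat > plate.py <<'E'
from h import *
S=np.array([.5127,.0386,.099]); YAW=84.
OFF=np.array([-.062,0,.0061])
def pose(e,z,al,lat=0.,yaw=None):
    yaw=YAW if yaw is None else yaw
    Rp=Rt.from_euler('z',yaw,degrees=True)*Rt.from_euler('y',-al,degrees=True)
    a=np.radians(YAW); yv=np.array([np.cos(a),np.sin(a),0]); xv=np.array([np.sin(a),-np.cos(a),0])
    E=S+yv*e/1e3+xv*lat/1e3+[0,0,z/1e3]
    return E,Rp,E+Rp.apply(OFF),(Rp*Rt.from_matrix(np.diag([1,-1,-1]))).as_quat()
def draw(c,E,Rp,fn,box,sc):
    """overlay the expected plate outline/eye on a picture"""
    im=cv2.resize(c["image"][box[1]:box[3],box[0]:box[2]],None,fx=sc,fy=sc,interpolation=cv2.INTER_CUBIC)
    def poly(p,col):
        q=np.array([(proj(c,E+Rp.apply(np.array(x)/1e3))-box[:2]+.5)*sc-.5 for x in p]).round().astype(np.int32)
        cv2.polylines(im,[q],True,col,1)
    poly([(-67,-24,2),(50,-24,2),(50,24,2),(-67,24,2)],(0,255,0)); poly([(-19,-10,2),(19,-10,2),(19,10,2),(-19,10,2)],(0,0,255))
    a=np.radians(YAW); R2=Rt.from_euler('z',YAW-90,degrees=True)
    q=np.array([(proj(c,S+R2.apply(np.array(x)/1e3))-box[:2]+.5)*sc-.5 for x in [(-7,-24,19),(7,-24,19),(7,24,19),(-7,24,19)]]).round().astype(np.int32)
    cv2.polylines(im,[q],True,(255,0,255),1)
    cv2.imwrite(fn,im)
E
python3 - <<'E'
from plate import *
move_ptp([.43,-.25,.25],qd(40))
E_,Rp,P,q=pose(-16,70,30)
move_ptp(P,q)
print(P,tcp())
s=capture("side"); t=capture("top")
draw(s,E_,Rp,"pics/r1.png",(270,130,370,230),6); draw(t,E_,Rp,"pics/r2.png",(260,150,360,240),6)
E
```

```text
[ 0.50509623 -0.03374508  0.14328275] [ 0.50594591 -0.03549447  0.14298622]
```

View pics/r1.png

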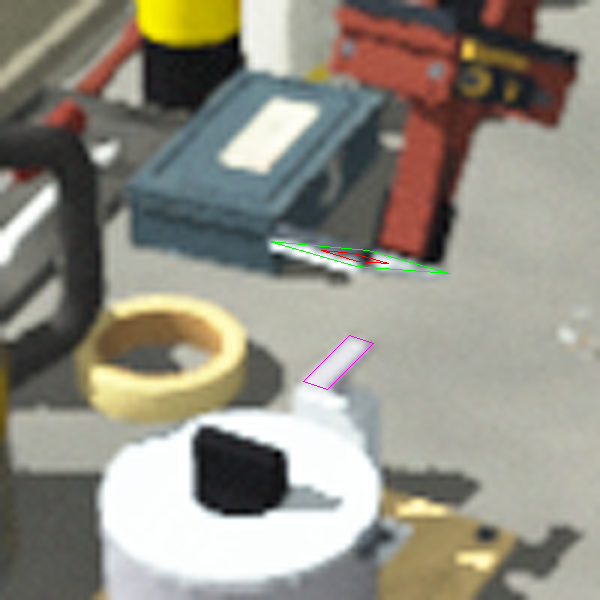

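View pics/r2.png

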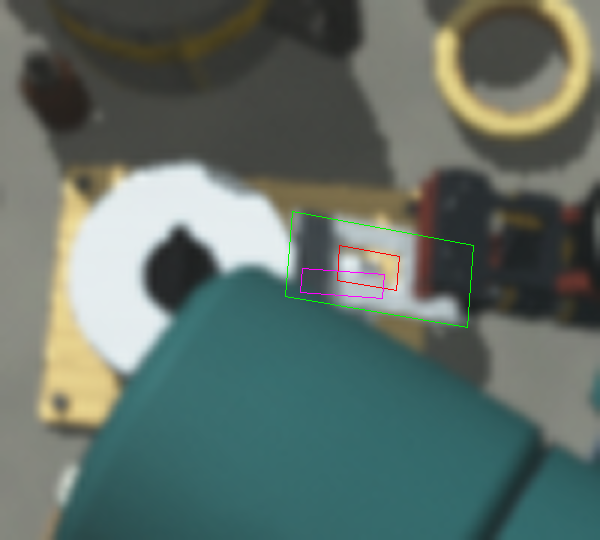

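```bash
python3 - <<'E'
from plate import *
E_,Rp,P,q=pose(-16,70,30)
print((tcp()-P)*1e3, current_qvel()); sleep(.3); print((tcp()-P)*1e3)
print(np.degrees((Rt.from_quat(q).inv()*Rt.from_quat(current_orientation())).as_rotvec()))
E_,Rp,P,q=pose(-16,30,30)
servo_line(P,q,rate=.06); sleep(.2); print((tcp()-P)*1e3)
s=capture("side"); t=capture("top")
draw(s,E_,Rp,"pics/r3.png",(290,150,370,230),8); draw(t,E_,Rp,"pics/r4.png",(290,160,360,230),8)
E
```

```text
[ 0.82020696 -1.480494    0.38514335] [ 0.00256431 -0.00805809  0.00525869  0.00230119  0.00266521 -0.00439454]
[ 0.17658768 -0.29484181  0.36559519]
[-0.04808023 -0.03450174 -0.00510359]
[ 0.2456724  -0.1318283   0.33134475]
```

View pics/r3.png

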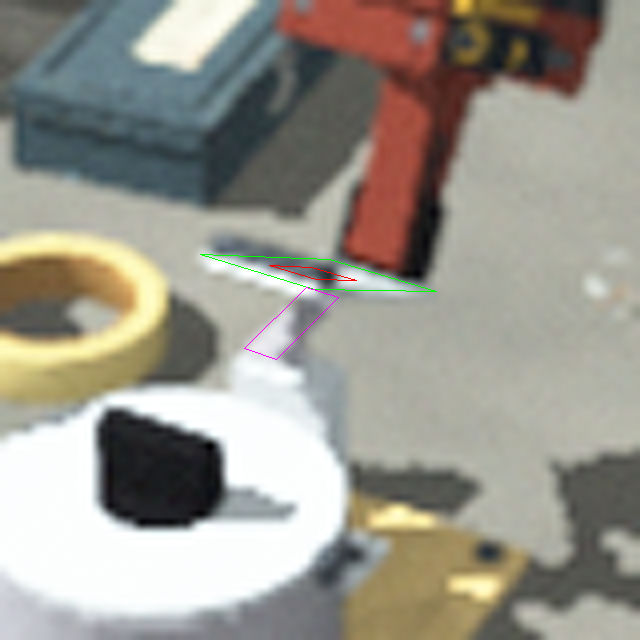

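View pics/r4.png

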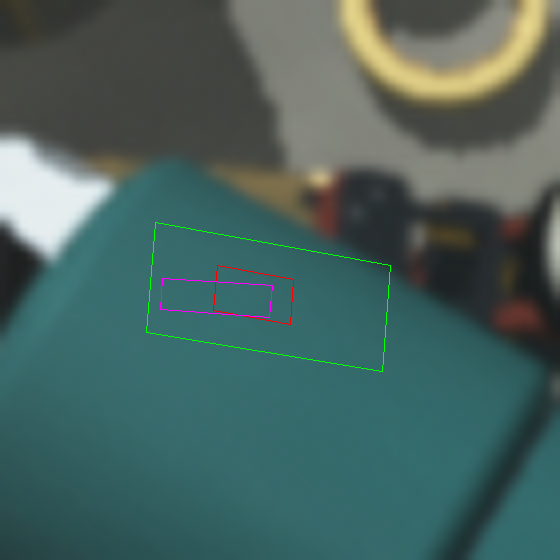

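```bash
python3 - <<'E'
from plate import *
for w in [(-16,20,30),(-8,17,30),(3,16.5,30)]:
    E_,Rp,P,q=pose(*w)
    h=servo_line(P,q,rate=.025,contact_N=5); print(w,h,((tcp()-P)*1e3).round(1),np.round(current_force(),1))
    if h: break
s=capture("side"); draw(s,E_,Rp,"pics/r5.png",(290,150,370,230),8)
E
```

```text
(-16, 20, 30) False [-0.1  0.1 -0.2] [-0.3 -0.8 -1.2]
(-8, 17, 30) False [-0.1  0.2  0. ] [ 0.8 -0.1 -1.3]
(3, 16.5, 30) False [-0.   0.1  0. ] [-0.6  0.  -1.3]
```

View pics/r5.png

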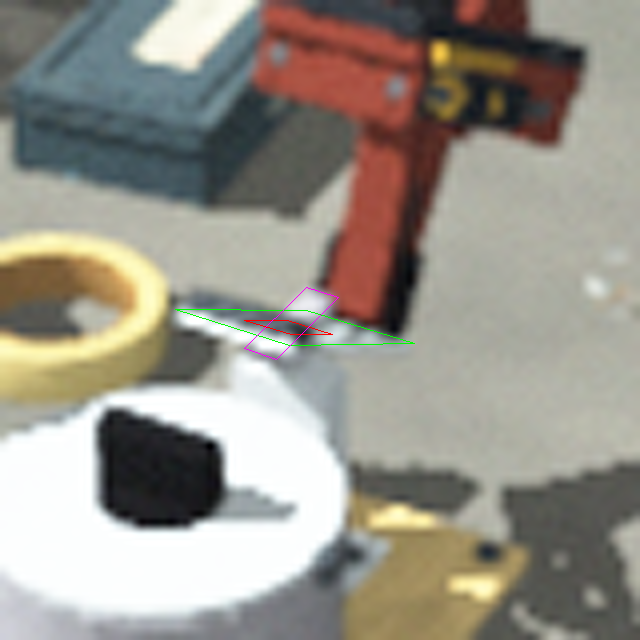

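No contact on the way in, and the far end of the head shows above the eye at (310,300). Now levelling.

```bash
python3 - <<'E'
from plate import *
for w in [(6,16.5,26),(8.5,15.5,22),(9.3,14.3,18),(9.5,12.5,14),(9.5,10,10),(9.5,6,4),(9.5,3.5,0)]:
    E_,Rp,P,q=pose(*w)
    h=servo_line(P,q,rate=.02,contact_N=5); print(w,h,((tcp()-P)*1e3).round(1),np.round(current_force(),1),np.round(current_torque(),2))
    if h: break
s=capture("side"); draw(s,E_,Rp,"pics/r6.png",(290,150,370,230),8); print(current_clock())
E
```

```text
(6, 16.5, 26) False [0.1 0.3 0.3] [-1.1 -0.  -1.3] [-0.43  0.02  0.01]
(8.5, 15.5, 22) False [-0.   0.3  0. ] [-0.4  0.3 -1.8] [-0.41  0.02  0.02]
(9.3, 14.3, 18) False [-0.1  0.3 -0.1] [-0.1  0.2 -1.1] [-0.35  0.01 -0.04]
(9.5, 12.5, 14) False [-0.1  0.4 -0.2] [-0.1  0.6 -1.9] [-0.26 -0.01  0.03]
(9.5, 10, 10) False [-0.2  0.6 -0.2] [-0.1  1.1 -1.5] [-0.26  0.03 -0.05]
(9.5, 6, 4) False [-0.3  0.8 -0.3] [ 0.7  0.3 -2.3] [-0.19 -0.02 -0.  ]
(9.5, 3.5, 0) False [-0.4  0.5 -0.4] [-0.8  0.2 -1.9] [-0.08  0.02  0.04]
58.4917
```

View pics/r6.png

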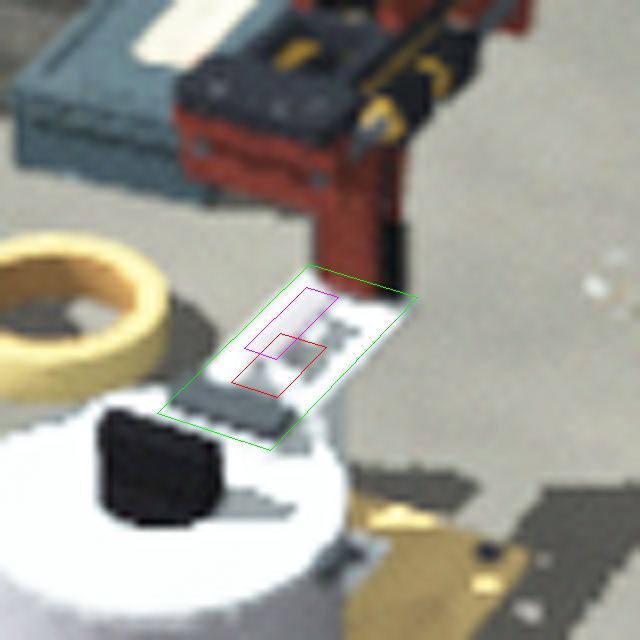

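```bash
python3 - <<'E'
from plate import *
for w,c in [((0,3.2,0),6),((0,1.2,0),4)]:
    E_,Rp,P,q=pose(*w)
    h=servo_line(P,q,rate=.015,contact_N=c); print(w,h,((tcp()-P)*1e3).round(1),np.round(current_force(),1))
move_gripper(.022); sleep(.3)
print(tcp().round(4),np.round(current_force(),1))
p=tcp(); servo_line([p[0],p[1],.20],rate=.08)
move_ptp([.42,-.22,.30],qd(60))
s=capture("side"); t=capture("top")
E_,Rp,P,q=pose(0,2,0)
draw(s,E_,Rp,"pics/r7.png",(280,150,360,230),8); draw(t,E_,Rp,"pics/r8.png",(260,165,335,225),9); crop(s,280,150,360,230,8,"pics/r9.png")
crop(t,290,175,335,220,12,"pics/r10.png")
np.savez("f0.npz",**{f"t_{k}":v for k,v in t.items()},**{f"s_{k}":v for k,v in s.items()})
E
```

```text
(0, 3.2, 0) False [0. 0. 0.] [-0.3  0.5 -2.2]
(0, 1.2, 0) True [0.3 0.  0.6] [-1.6  0.5  6.7]
[ 0.5057 -0.0231  0.106 ] [-0.5 -0.5  0.5]
```

View pics/r8.png

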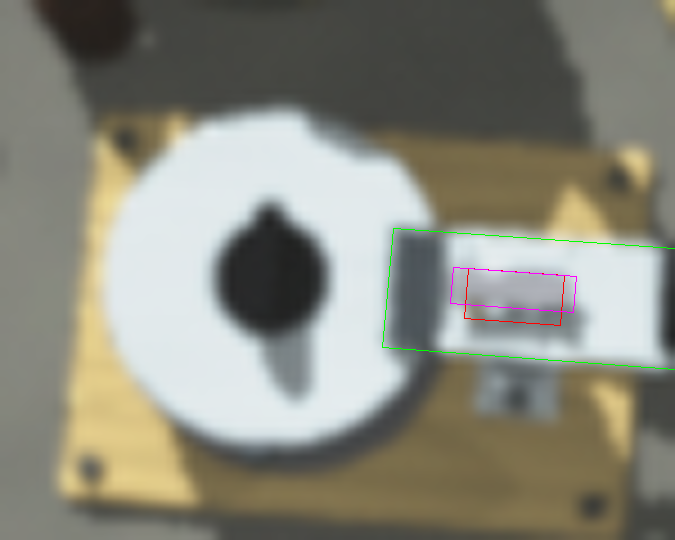

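View pics/r9.png

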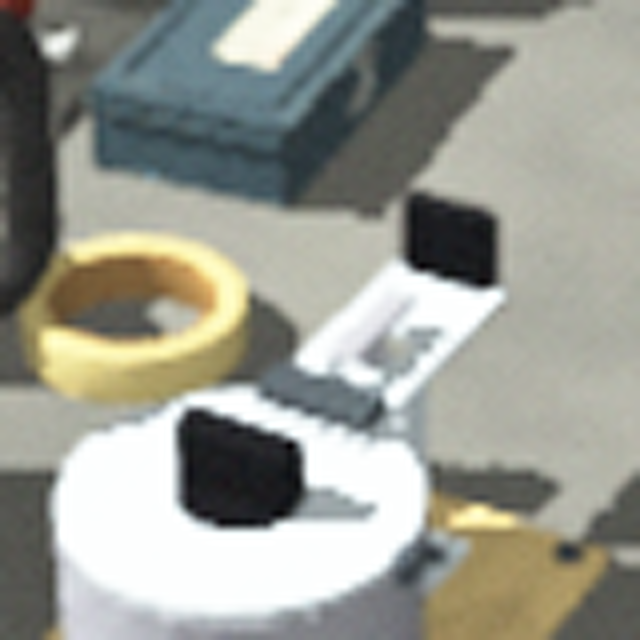

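View pics/r10.png

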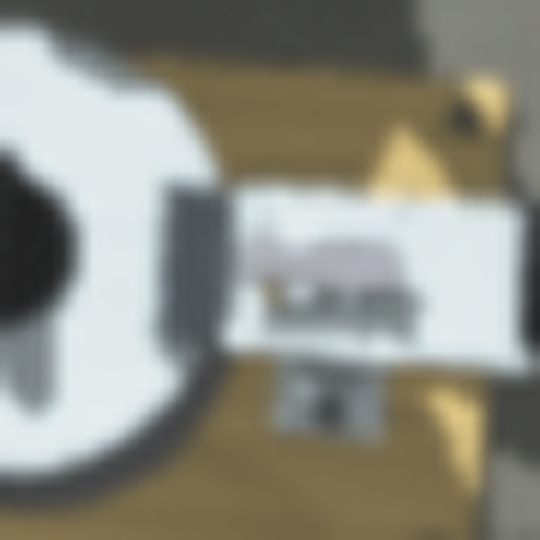

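View pics/r7.png

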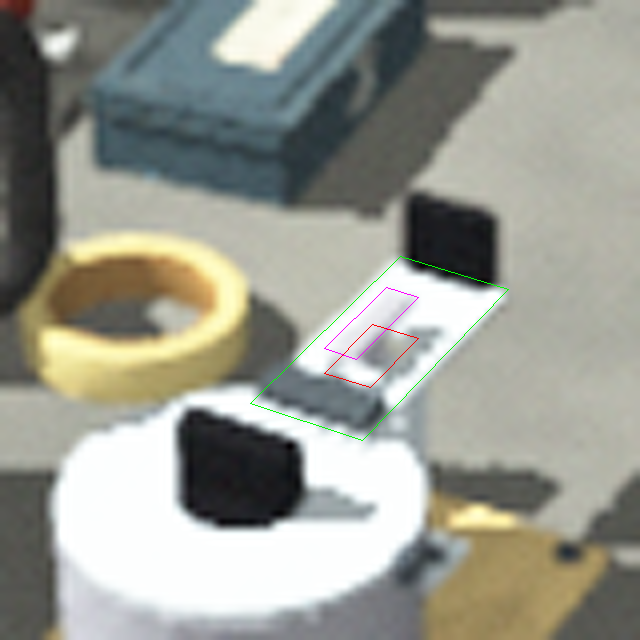

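```bash
python3 - <<'E'
from ld import *
S=np.array([.5127,.0386]); a=np.radians(84); yv=np.array([np.cos(a),np.sin(a)]); xv=np.array([np.sin(a),-np.cos(a)])
for nm,c in(("top",t),("side",s)):
    W=cloud(c); g=c["image"].mean(2)
    Q=(W[...,:2]-S); u=Q@yv; v=Q@xv
    m=(abs(u+.062)<.03)&(abs(v)<.04)&(W[...,2]>.128)&(W[...,2]<.150)&(g<90)
    uv=np.argwhere(m)
    P=np.array([at_z(c,(x,y),.1375)[:2]-S for y,x in uv]); print(nm,"grip top along/lat",len(P),(P@yv).mean().round(4),(P@xv).mean().round(4), np.ptp(P@xv).round(3))
    m=(u>-.055)&(u<.05)&(abs(v)<.022)&(W[...,2]>.09)&(W[...,2]<.108)&(g>190)
    X=W[m]; A=np.c_[u[m],v[m],np.ones(m.sum())]; k=np.linalg.lstsq(A,X[:,2],rcond=None)[0]; print("plane",m.sum(),k.round(4))
    m=(u>.02)&(u<.06)&(abs(v)<.03)&(g<110)&(g>50)&(W[...,2]>.095)
    P=np.array([at_z(c,(x,y),.111)[:2]-S for y,x in np.argwhere(m)]); print("pad along",np.percentile(P@yv,[3,50,97]).round(4),"lat",np.percentile(P@xv,[3,50,97]).round(4))
E
```

```text
top grip top along/lat 22 -0.0631 -0.0001 0.035
plane 155 [-0.0013 -0.0124  0.103 ]
pad along [0.0302 0.0373 0.045 ] lat [-0.0249 -0.0024  0.0189]
side grip top along/lat 43 -0.0521 -0.006 0.041
plane 121 [-0.0224 -0.0067  0.1006]
pad along [0.0397 0.0503 0.054 ] lat [-0.0262 -0.0071  0.0157]
```

```bash
python3 - <<'E'
from h import *
t=capture("top"); W=cloud(t)
print([(r["conf"],np.round(r["xy"])) for r in spot_in("top","dropper")[:2]],np.round(current_force(),1),current_clock())
Q=W[...,:2]-C; r=np.hypot(Q[...,0],Q[...,1]); m=(r>.035)&(r<.06)&(W[...,2]>.085)&(W[...,2]<.11)
A=np.c_[Q[m],np.ones(m.sum())]; print("lid top plane",np.linalg.lstsq(A,W[m][:,2],rcond=None)[0].round(4))
print(close_job())
E
```

```text
[(0.66, array([271., 162.]))] [-0.5  0.3 -0.2] 62.6833
lid top plane [-0.0054 -0.0187  0.1   ]
the job is handed in; nothing more can be done
None
```

The washing pot is loaded, lidded and locked, and I handed the job in at about 63 s of the 200 s allowed. `close_job` gives no verdict, so the results below come from my own last checks.

- **Cartridges:** Three were in the bin, with the fourth compartment empty. All three went into the pot, and the pictures before the lid went on showed them standing upright. Each touched down at the height expected for the pot floor.
- **Lid:** I turned it 15° so that the key matched the notch. It dropped straight in, with contact at TCP height 0.1031 m against 0.1032 m expected when seated. Afterwards its top measured 0.100 m high (0.099 m expected) and level within about 0.02 rad.
- **Plate:** I tilted it 30°, hooked it under the stud head without contact, levelled it, slid it to centre and released it. The top camera put it about 1 mm off centre along the stud, within about 2 mm across and level. Its top was at 0.103 m, as it should be.
- **Disagreement:** The side camera read the grip about 10 mm nearer the pot and 6 mm to the side. It also gave a slope of about 0.02 rad. I put this down to that camera seeing the front faces. The expected plate outline drawn on its picture matched the plate.
- **Dropper bottle and robot:** The bottle was never approached and shows in its starting place. The arm was clear of everything at hand-in, with about 0.6 N on the tool.

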